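# Settle the specimen stage on the imager's cone, groove and flat seats and clamp it

### The arm

A 7-joint arm with a two-finger parallel gripper is mounted at the origin on a cart in front of the work surface, level with it; the furniture and walls round the work are solid. World frame = base frame: x ahead of the robot, y to its left, z up, the work surface at z = 0. Lengths are in mm, angles in rad, forces in N, time in s.
With the tool pointing down it reaches from about 400 to 875 mm from the base axis. Payload 4.4 kg.
Tool frame: the origin (TCP) lies at the very end of the fingers, on their centre line; the grasp point (between the pads) lies 19 mm behind it; z points along the fingers, y is the line along which they close (so a half turn about z gives the same grasp; the last joint's range is limited). The gripper opens to 85 mm and grips with 20 to 120 N. Pads are 22 mm wide; open, the fingers measure 114 mm over their backs; the gripper's body (76 mm by 85 mm) begins 54 mm behind the grasp point. The pads swing forward as they close: fully open they stand 13 mm farther back than shut.
Start: joints at [-1.235, 0.628, 0.038, 1.517, -0.027, 0.996, -0.02], TCP at [254.177, 598.257, 231.313] pointing down, gripper open.
Joint ranges: [-3.06, 3.06], [-0.37, 2.12], [-1.25, 1.32], [0.18, 2.47], [-1.1, 4.24], [0.23, 1.98], [-2.94, 2.94]. Speed limits (rad/s): [2.57, 2.57, 3.14, 3.14, 3.14, 3.14, 3.14].

### API

Orientations are given as [roll, pitch, yaw] about the fixed x, y, z axes, in that order (R = Rz(yaw) Ry(pitch) Rx(roll)).
In Python, from cell import read_state, get_image, camera_params, finish_job gives the robot as it stands.
- The arm moves only by the tool arm_command, never from a script. Its argument "deltas" is a list of rows, each an object of numbers: "dx", "dy", "dz": the shift along the world's x, y, z in m; "yaw": the turn about the world's z in degrees; "jaw": the opening, from 0 (shut) to 1 (fully open). A call has 1 to 20 rows; each row is the pose to reach, as a shift and turn from the pose commanded when the call began; what a row does not reach only later rows make up. A row lasts 1/10 s, in which the tool goes at most 50 mm and 8.59 degrees, less where a joint would pass 70% of its speed; a pose out of reach is approached as far as the arm can. A call with a gripper value outside its range is refused whole. The fingers move at their own pace and stop on an object; the grip force is fixed at half the most. Time passes only in rows, so rows that repeat a pose let the fingers close. It gives the time, the measured TCP pose, the force, the opening and the grip force at its end, in the units of the state.
- read_state(): the state, without advancing time (a new reading comes with each control period).
- get_image(name): name is "scene" or "top" or "wrist"; returns (picture, depth): 420x560x3 uint8, red, green, blue; 420x560 float32, mm along the optical axis (not along the pixel's ray), 0 where there is no reading.
- camera_params(name): a dict with "camera_matrix" (3x3 intrinsics, pixels), "k1" (the pictures are not rectified: a ray, as slopes to the right and down, at radius r is drawn at 1 + k1 r^2 times it, then the intrinsics apply), "extrinsics" (4x4, takes a point from camera to world coordinates). Camera axes: x right, y down, z forward; pixel columns grow to the right and rows downward; lengths in mm; the calibration is good to about 2 mm. A picture is of the moment at which its call begins: read the wrist's pose just before it. camera_params takes no time and is no camera call; for the wrist camera it gives the pose at the moment of the call.
- finish_job(): hands the job in; it is judged then, once.
The state is a dict: "clock": time; "qpos": joint angles; "qd": joint speeds; "tau": joint torques, N m; "eef_pos": TCP position; "tool_rot": TCP orientation; "force": force on the tool from outside, world axes, zero at the start; "torque": the same for the moment, N m; "width": finger opening in mm; "gripper_force": force on a finger pad.
Only numpy, scipy, OpenCV 4.12 (cv2) and the standard library are available. Lean on these libraries where they do the work, as an engineer would, in place of code of your own. Each camera call takes 0.05 s, during which the arm holds its last target. There are 200 camera calls.

### The job

Put the specimen stage back on the small imager: carry it level by its bail handle, lower it slowly and settle its three ball feet gently into the cone, the groove and the flat seat, so that it sits fully home, level and bearing on all three feet. Nobody has measured where the imager's drives have left the seats, so feel the feet in with a light hand (never more than 20 N between stage and imager) and let go of the stage once it is home. Then swing the spring clamp over the stage as far as it goes, and leave the other things on the bench where they are.

Things in the scene. Friction and masses are not known exactly. Their poses are not given: they have to be found in the camera images.
- imager: Compact imager, a low white box fixed on the bench, 190 (x) x 144 (y) mm, 40 mm high, upright; origin on the bench, z up, +x away from the end with the clamp. On top a dark eight-sided deck carries three plain steel seats and the swing clamp. Ball feet on steel: friction about 0.25, so from 1 or 2 mm off the stage does not slide home by its own weight.
- seat_plane (a point): Origin of the seated stage with the imager's drives centred and lowest: imager x 0, y 0, z 58.5 mm (deck's face: 54 mm). In truth deck, seats and clamp stand together 0 to 10 mm higher and up to 4 mm off either way along the imager's x and y, where the drives were last left; no pose of imager, seats or clamp_pivot shows this (they give the centred, lowest state). The drives hold against 80 N.
- cone_seat (a point): Where the underside of a fully seated ball foot lies in the cone (drives centred, lowest): imager x -40, y +38, z 58.5 mm. Collar 34 mm across, its top 68 mm high; mouth 24 mm across, walls at 45 degrees: a 12 mm ball sinks 9.5 mm below the top. A ball landing within 7.5 mm of the centre touches the sloping wall, which pushes it towards the centre.
- groove_seat (a point): The same point for the V-groove: imager x -40, y -38, z 58.5 mm. Block 34 x 34 mm, top 68 mm high; groove along the imager's y, 24 mm wide at the top, walls at 45 degrees.
- flat_seat (a point): The same point on the flat round pad, its top face: imager x +45, y 0, z 58.5 mm; 34 mm across.
- stage: Specimen stage, loose, 0.4 to 0.56 kg: aluminium plate 110 x 110 mm, 8 mm thick (z 16 to 24 mm), tapering to a 38 mm nose at +x, standing on three 12 mm ball feet. Origin level with the undersides of the feet, z up. Seated, it is level and its x, y axes and origin lie along and over the imager's. A sloped steel boss (28 mm wide, 3 mm high, x -26, y 0) takes the clamp.
- bail_grip (a point): Middle of the stage's bail handle: a bar along the stage's y above its origin, 104 mm long, 12 mm wide (x), 10 mm high (z 60 to 70 mm of the stage; this point 65). 35 mm free below it; legs at y +-49 mm. The centre of mass is below it to a few mm.
- foot_cone: Ball foot of the stage that belongs in the cone: stage x -40, y +38 mm; origin at the ball's centre, radius 6 mm.
- foot_groove: Ball foot that belongs in the groove: stage x -40, y -38 mm; origin at the ball's centre.
- foot_flat: Ball foot under the nose that belongs on the flat pad: stage x +45, y 0; origin at the ball's centre.
- clamp (a joint): Angle of the swing clamp (rad), a bell crank level on a post: 0 swung right back, 2.007 at its stop, plunger arm over the boss. The plunger arm (42 mm) points 115 degrees minus this angle from the imager's +x (so clockwise from above), the knob's tail (40 mm) 135 degrees further anticlockwise. Starts at 0 to 0.4, clear of the stage; stays where it is left.
- clamp_pivot (a point): Axis of the clamp at the top of its 6 mm thick arms: imager x -68, y 0, z 96 mm (drives centred, lowest). The upright black knob on the tail is 12 mm across and 99 to 119 mm high. Over the last 20 degrees the arm's spring plunger climbs the boss and presses the seated stage down with about 5 N; up to about 10 N at the knob.
- tally: Hand tally counter, 77 x 48 x 25 mm, a bystander; origin under its centre.
- timer: Small white bench timer, 30 x 80 x 56 mm, a bystander; origin under its centre.
- vial: Capillary vial with a red cap, 30 mm across, 86 mm high, a bystander; origin under its centre.
- marker: Marker pen lying on the bench, 135 mm long, a bystander; origin under its centre.
- forceps: Steel forceps lying on the bench near the front edge, 115 mm long, a bystander; origin under their centre.
Not all that is in view belongs to the job. What is shaped like the stage but pink or turquoise is not meant.

How it is judged:
By the outcome, as a careful person would: the job done as asked, in the order asked, and still so for the second after the job is handed in, with the robot touching nothing.
It also fails if it takes over 72 s, if anything falls off the work surface, if the arm or the gripper's body presses on something with over 40 N, if the wrist force passes 120 N, or if a joint passes its speed limit or range.

## Working session

There is one attempt and no reset: what is moved stays moved. The work goes in short steps, Python scripts to look and compute and a tool call to move; the robot and the scene stay as the last step left them, time stands still between calls to the robot, and variables do not carry over. Pictures are saved under pics/ and viewed, at most 10 in all, crops included, and the job is handed in when it is done.

Besides the shell and the picture viewer there is one more tool, called after "Call:" by a JSON object that holds its "name" and its "arguments", one argument or row to a line. arm_command: Moves the arm, as the interface text tells. Its arguments: {"type":"object","properties":{"deltas":{"type":"array"}},"required":["deltas"]}

```bash
mkdir -p pics
cat > h.py <<'E'
import numpy as np, cv2
from cell import *
def grab(n):
    p=camera_params(n); im,d=get_image(n); np.savez(f'{n}.npz',im=im,d=d,K=p['camera_matrix'],k1=p['k1'],E=p['extrinsics']); return im,d
def load(n): return np.load(f'{n}.npz')
def world(n,px,depth=None,z=None):
    f=load(n);K=f['K'];E=f['E'];k=float(f['k1'])
    px=np.atleast_2d(np.array(px,float)); out=[]
    for u,v in px:
        a=np.array([(u-K[0,2])/K[0,0],(v-K[1,2])/K[1,1]]); s=a.copy()
        for _ in range(20): s=a/(1+k*(s@s))
        r=np.array([s[0],s[1],1]); 
        if z is None:
            dd=f['d'][int(round(v)),int(round(u))] if depth is None else depth
            out.append((E@np.append(r*dd,1))[:3])
        else:
            w=E[:3,:3]@r; out.append(E[:3,3]+w*(z-E[2,3])/w[2])
    return np.array(out)
def proj(n,P):
    f=load(n);E=np.linalg.inv(f['E']);K=f['K'];k=float(f['k1']);o=[]
    for p in np.atleast_2d(P):
        c=(E@np.append(p,1))[:3];s=c[:2]/c[2];s=s*(1+k*(s@s));o.append([K[0,0]*s[0]+K[0,2],K[1,1]*s[1]+K[1,2]])
    return np.array(o)
def cloud(n):
    f=load(n);K=f['K'];E=f['E'];d=f['d'];v,u=np.mgrid[0:420,0:560]
    pts=cv2.undistortPoints(np.stack([u,v],-1).reshape(-1,1,2).astype(np.float64),K.astype(float),np.array([float(f['k1']),0,0,0])).reshape(420,560,2)
    c=np.dstack([pts[...,0]*d,pts[...,1]*d,d]); return c@E[:3,:3].T+E[:3,3]
def save(name,im,s=1): cv2.imwrite('pics/'+name,cv2.resize(im,None,fx=s,fy=s,interpolation=cv2.INTER_CUBIC)[...,::-1])
E
python3 - <<'E'
from h import *
a,_=grab('scene');b,_=grab('top')
save('s.png',a,1.4);save('t.png',b,1.4)
s=read_state();print(s)
for n in('scene','top'):print(camera_params(n))
E
```

```text
{'clock': 0.1, 'qpos': array([-1.23479765,  0.6292662 ,  0.03847229,  1.51826618, -0.02703499,
        0.99631196, -0.02000561]), 'qd': array([-0.00026017, -0.00378123,  0.00023048, -0.00266261, -0.00071014,
       -0.00120154,  0.00090396]), 'tau': array([ 2.97530627e-03, -5.64533150e+01,  1.23062287e+00, -1.93978339e+01,
        1.13287690e-02,  5.30821737e-03, -1.75190763e-06]), 'eef_pos': array([253.95489501, 597.72323057, 230.47399042]), 'tool_rot': array([-3.13985947e+00,  5.12957005e-06,  2.73974710e+00]), 'force': array([-0.2352477 ,  0.25443974,  0.11813522]), 'torque': array([-0.02032238,  0.03408773,  0.00131627]), 'gripper_force': 0.0, 'width': 85.44272901341888}
{'camera_matrix': array([[395.27226895,   0.        , 278.11822044],
       [  0.        , 395.27226895, 218.18552595],
       [  0.        ,   0.        ,   1.        ]]), 'k1': -0.1043697452882448, 'extrinsics': array([[ 8.89592462e-01, -2.17095444e-01,  4.01864181e-01,
        -9.45115246e+01],
       [-4.56684883e-01, -4.38188171e-01,  7.74228677e-01,
        -1.02628842e+03],
       [ 8.01061233e-03, -8.72273291e-01, -4.88953101e-01,
         8.48266994e+02],
       [ 0.00000000e+00,  0.00000000e+00,  0.00000000e+00,
         1.00000000e+00]])}
{'camera_matrix': array([[518.27041554,   0.        , 288.69182943],
       [  0.        , 518.27041554, 217.92795735],
       [  0.        ,   0.        ,   1.        ]]), 'k1': -0.05458466413750211, 'extrinsics': array([[-1.55818049e-01, -9.60861881e-01,  2.29052792e-01,
         1.97973180e+02],
       [-9.87785700e-01,  1.51660882e-01, -3.57545529e-02,
         2.25770723e+02],
       [-3.83161533e-04, -2.31826277e-01, -9.72757128e-01,
         1.63758518e+03],
       [ 0.00000000e+00,  0.00000000e+00,  0.00000000e+00,
         1.00000000e+00]])}
```

View pics/s.png

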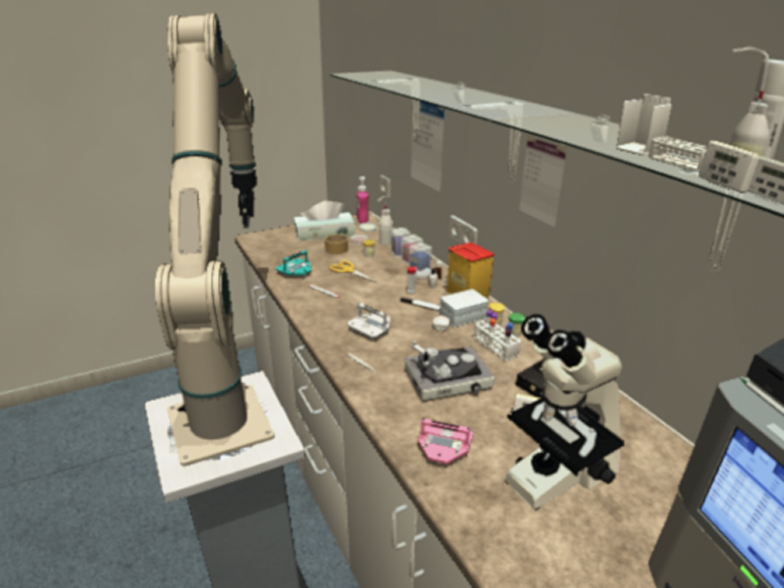

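View pics/t.png

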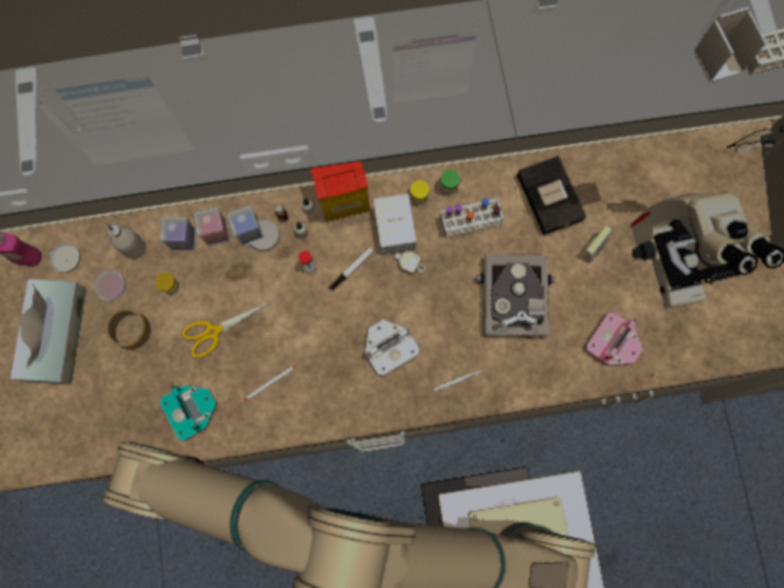

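Scene view: the aluminium stage is at about (370,320), the turquoise copy at (295,264), the pink copy at (445,440) and the imager at (450,370). Top view: the same four are at (390,347), (187,410), (615,340) and (516,295). Only the plain grey-metal one fits the description. I'll confirm it in an enlarged composite crop.

Run:
```python
from h import *
t=load('top')['im'];s=load('scene')['im']
f=lambda im,u,v,w,h:cv2.resize(im[v:v+h,u:u+w],(400,300),interpolation=cv2.INTER_CUBIC)
# top stage 80x60 at (240,218) ; top imager 80x60 at (329,180)
A=np.hstack([f(t,240,218,80,60),f(t,329,180,80,60)]);B=np.hstack([f(s,225,200,80,60),f(s,280,236,80,60)])
save('c1.png',np.vstack([A,B]))
```

```text
(no output)
```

View pics/c1.png

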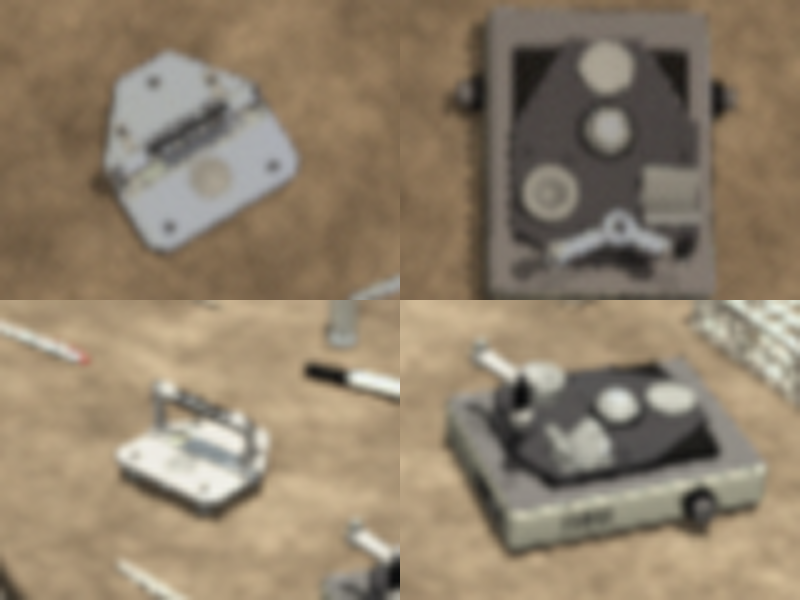

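The composite confirms the metal stage: bail, boss at crop (210,178), nose pointing up-left at (152,82). On the imager the cone is at (550,192), the groove at (670,195), the flat at (606,66), and the clamp is swung back with its knob on the right at (685,240). Next I'll get rough positions.

Run:
```python
from h import *
q=lambda c,o:[(o[0]+c[0]/5,o[1]+c[1]/5)]
S=(240,218);I=(329,180)
for n,c in dict(cone=(168,228),groove=(273,165),nose=(152,82),boss=(210,178)).items(): print(n,world('top',q(c,S),z=25).round(1))
for n,c in dict(b1=(150,150),b2=(225,105)).items(): print(n,world('top',q(c,S),z=70).round(1))
I=(329,180);off=400
for n,c in dict(cone=(150,192),groove=(270,195),flat=(206,66)).items(): print(n,world('top',q(c,I),z=70).round(1),world('top',q(c,I)).round(1))
for n,c in dict(pivot=(218,226),knob=(285,240)).items(): print(n,world('top',q(c,I),z=100).round(1),world('top',q(c,I)).round(1))
C=cloud('top');
# imager case extents: points z 35..45 and around
P=C.reshape(-1,3)
m=(P[:,2]>33)&(P[:,2]<46)&(abs(P[:,0]-560)<160)&(abs(P[:,1]+10)<120)
print(m.sum(),cv2.minAreaRect(P[m][:,:2].astype(np.float32)))
s=read_state();p=camera_params('wrist')
R=cv2.Rodrigues(np.zeros(3))[0]
print('wrist cam',p['extrinsics'].round(3),p['camera_matrix'][0,0],s['eef_pos'])
```

```text
cone [[439.7 236.2  25. ]]
groove [[468.9 164.8  25. ]]
nose [[533.6 232.2  25. ]]
boss [[466.9 205.3  25. ]]
b1 [[482.3 239.6  70. ]]
b2 [[503.  189.8  70. ]]
cone [[531.5 -47.7  70. ]] [[533.  -48.9  63.1]]
groove [[ 517.9 -121.3   70. ]] [[ 520.8 -124.4   56.1]]
flat [[606.2 -97.9  70. ]] [[ 609.5 -100.6   57.1]]
pivot [[497.7 -79.5 100. ]] [[498.4 -80.1  96.7]]
knob [[ 482.8 -118.2  100. ]] [[ 478.8 -113.4  121.2]]
700 ((562.64501953125, -68.41365814208984), (127.29058837890625, 204.99267578125), 88.49340057373047)
wrist cam [[ 3.92000e-01  8.77000e-01  2.79000e-01  1.82953e+02]
 [ 9.20000e-01 -3.73000e-01 -1.21000e-01  6.27006e+02]
 [-2.00000e-03  3.04000e-01 -9.53000e-01  3.73707e+02]
 [ 0.00000e+00  0.00000e+00  0.00000e+00  1.00000e+00]] 295.9555656992808 [253.95489501 597.72323057 230.47399042]
```

Call:
{"name": "arm_command", "arguments": {
  "deltas": [
    {"dx":0.04,"dy":-0.06,"dz":0,"yaw":-7,"jaw":1},
    {"dx":0.237,"dy":-0.382,"dz":0.02,"yaw":-45,"jaw":1},
    {"dx":0.237,"dy":-0.382,"dz":0.02,"yaw":-45,"jaw":1},
    {"dx":0.237,"dy":-0.382,"dz":0.02,"yaw":-45,"jaw":1},
    {"dx":0.237,"dy":-0.382,"dz":0.02,"yaw":-45,"jaw":1},
    {"dx":0.237,"dy":-0.382,"dz":0.02,"yaw":-45,"jaw":1},
    {"dx":0.237,"dy":-0.382,"dz":0.02,"yaw":-45,"jaw":1},
    {"dx":0.237,"dy":-0.382,"dz":0.02,"yaw":-45,"jaw":1},
    {"dx":0.237,"dy":-0.382,"dz":0.02,"yaw":-45,"jaw":1},
    {"dx":0.237,"dy":-0.382,"dz":0.02,"yaw":-45,"jaw":1},
    {"dx":0.237,"dy":-0.382,"dz":0.02,"yaw":-45,"jaw":1},
    {"dx":0.237,"dy":-0.382,"dz":0.02,"yaw":-45,"jaw":1},
    {"dx":0.237,"dy":-0.382,"dz":0.02,"yaw":-45,"jaw":1},
    {"dx":0.237,"dy":-0.382,"dz":0.02,"yaw":-45,"jaw":1}
  ]
}}

```text
clock: 1.5
eef_pos: [490.4, 217.7, 251.1]
tool_rot: [-3.141, -0.0, 1.957]
force: [-0.3, -0.8, 0.5]
width: 85.7
gripper_force: 0.0
```

Run:
```python
from h import *
import shutil
s=read_state();print(s['clock'],s['eef_pos'],s['tool_rot'],s['qpos'].round(2))
im,d=grab('wrist');shutil.copy('wrist.npz','ws.npz');save('ws.png',im,1.4)
```

```text
1.5 [490.40060956 217.66405944 251.12194993] [-3.14114157e+00 -4.14902066e-04  1.95705241e+00] [-0.66  0.45  0.28  1.82 -0.16  0.89  0.08]
```

View pics/ws.png

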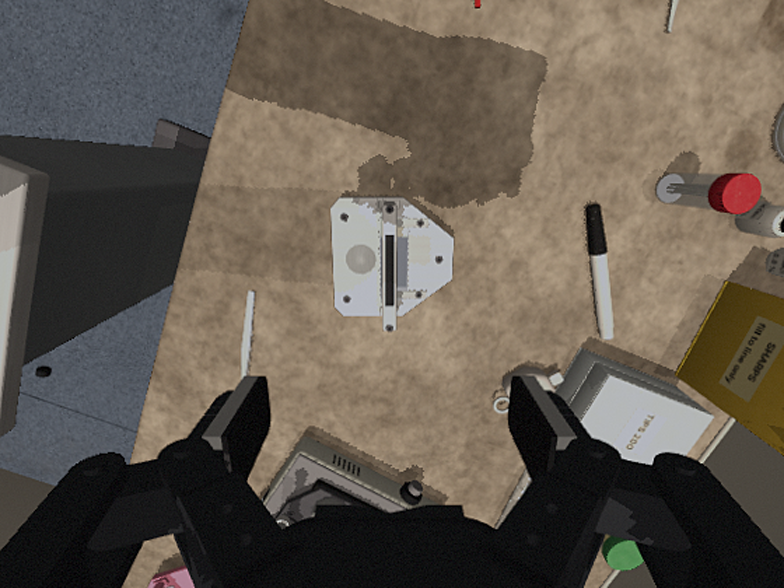

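The wrist view shows the stage: foot screws at (344,217), (347,299) and (439,259), bail screws at (389,209) and (389.5,328).

Run:
```python
from h import *
a=np.array([(344,217),(347,299),(439,259)])/1.4
b=np.array([(389,209),(389.5,328)])/1.4
w=world('ws',a,z=25);v=world('ws',b,z=70);print(w.round(1),v.round(1),np.linalg.norm(v[0]-v[1]))
for q in b: print(world('ws',[q]).round(1))
m=(w[0]+w[1])/2;x=w[2]-m;print('yaw',np.degrees(np.arctan2(x[1],x[0])),np.linalg.norm(x),np.linalg.norm(w[0]-w[1]),'orig',m+x/85*40)
y=v[0]-v[1];print(np.degrees(np.arctan2(y[1],y[0]))%180-90,v.mean(0))
C=cloud('ws').reshape(-1,3)
k=(C[:,2]>66)&(C[:,2]<76)&(np.hypot(C[:,0]-490,C[:,1]-215)<65);print(k.sum(),cv2.minAreaRect(C[k][:,:2].astype(np.float32)),np.median(C[k][:,2]))
```

```text
[[440.6 235.3  25. ]
 [469.4 165.2  25. ]
 [533.5 232.4  25. ]] [[473.1 260.5  70. ]
 [510.5 169.7  70. ]] 98.16438780270825
[[473.  260.7  72.9]]
[[510.  170.9  73.2]]
yaw 22.251179699314076 84.85817441461474 75.78252067082099 orig [491.94222328 215.362988    25.        ]
22.36089413901773 [491.78492802 215.07959804  70.        ]
964 ((491.9331970214844, 214.9721221923828), (11.603959083557129, 103.5974349975586), 21.836360931396484) 70.48617070513438
```

Call:
{"name": "arm_command", "arguments": {
  "deltas": [
    {"dx":0.01,"dy":-0.045,"yaw":-5},
    {"dx":0.069,"dy":-0.306,"yaw":-32.5},
    {"dx":0.069,"dy":-0.306,"yaw":-32.5},
    {"dx":0.069,"dy":-0.306,"yaw":-32.5},
    {"dx":0.069,"dy":-0.306,"yaw":-32.5},
    {"dx":0.069,"dy":-0.306,"yaw":-32.5},
    {"dx":0.069,"dy":-0.306,"yaw":-32.5},
    {"dx":0.069,"dy":-0.306,"yaw":-32.5},
    {"dx":0.069,"dy":-0.306,"yaw":-32.5},
    {"dx":0.069,"dy":-0.306,"yaw":-32.5},
    {"dx":0.069,"dy":-0.306,"yaw":-32.5}
  ]
}}

```text
invalid input at $.deltas[0]: expected keys dx, dy, dz, yaw, jaw
```

Run:
```python
from h import *
import shutil
s=read_state();print(s['clock'],s['eef_pos'],s['tool_rot'],s['qpos'].round(2))
im,d=grab('wrist');shutil.copy('wrist.npz','wi.npz');save('wi.png',im[70:350,90:470],2.1)
```

```text
1.55 [490.55089887 217.42643635 251.18271738] [-3.14129289e+00 -2.95559242e-04  1.95664102e+00] [-0.66  0.45  0.28  1.82 -0.16  0.89  0.08]
```

View pics/wi.png

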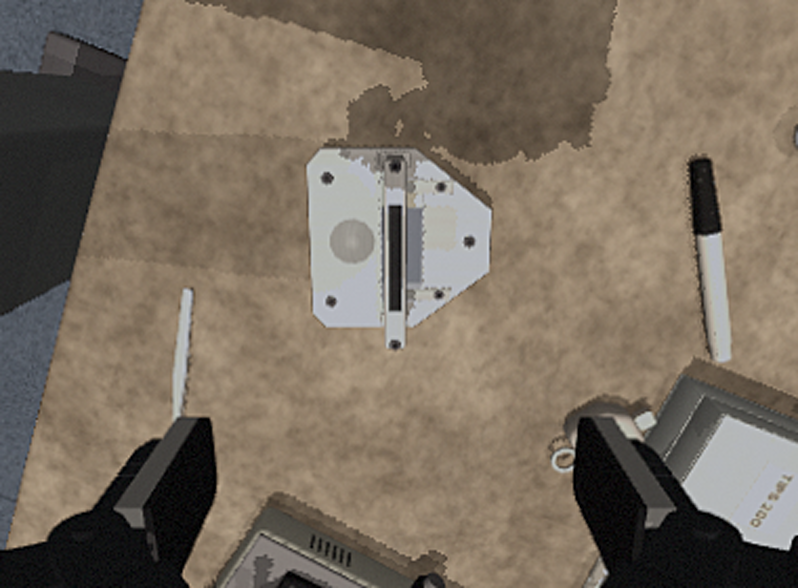

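The call was refused because each row needs all five keys, so this is just the stage again, unchanged. I'll resend the move with complete rows.

Call:
{"name": "arm_command", "arguments": {
  "deltas": [
    {"dx":0.01,"dy":-0.045,"dz":0,"yaw":-5,"jaw":1},
    {"dx":0.069,"dy":-0.306,"dz":0,"yaw":-32.5,"jaw":1},
    {"dx":0.069,"dy":-0.306,"dz":0,"yaw":-32.5,"jaw":1},
    {"dx":0.069,"dy":-0.306,"dz":0,"yaw":-32.5,"jaw":1},
    {"dx":0.069,"dy":-0.306,"dz":0,"yaw":-32.5,"jaw":1},
    {"dx":0.069,"dy":-0.306,"dz":0,"yaw":-32.5,"jaw":1},
    {"dx":0.069,"dy":-0.306,"dz":0,"yaw":-32.5,"jaw":1},
    {"dx":0.069,"dy":-0.306,"dz":0,"yaw":-32.5,"jaw":1},
    {"dx":0.069,"dy":-0.306,"dz":0,"yaw":-32.5,"jaw":1},
    {"dx":0.069,"dy":-0.306,"dz":0,"yaw":-32.5,"jaw":1},
    {"dx":0.069,"dy":-0.306,"dz":0,"yaw":-32.5,"jaw":1},
    {"dx":0.069,"dy":-0.306,"dz":0,"yaw":-32.5,"jaw":1}
  ]
}}

```text
clock: 2.8
eef_pos: [560.2, -88.3, 251.3]
tool_rot: [-3.141, -0.0, 1.389]
force: [0.7, 0.3, -0.6]
width: 85.3
gripper_force: 0.0
```

Run:
```python
from h import *
import shutil
s=read_state();print(s['clock'],s['eef_pos'],s['tool_rot'],s['qpos'].round(2))
im,d=grab('wrist');shutil.copy('wrist.npz','wi.npz');save('wi2.png',im[70:350,90:470],2.1)
```

```text
2.8 [560.19646404 -88.32222178 251.33807987] [-3.14147379e+00 -4.92185715e-04  1.38932643e+00] [-0.18  0.52  0.45  1.74 -0.27  0.95  0.19]
```

View pics/wi2.png

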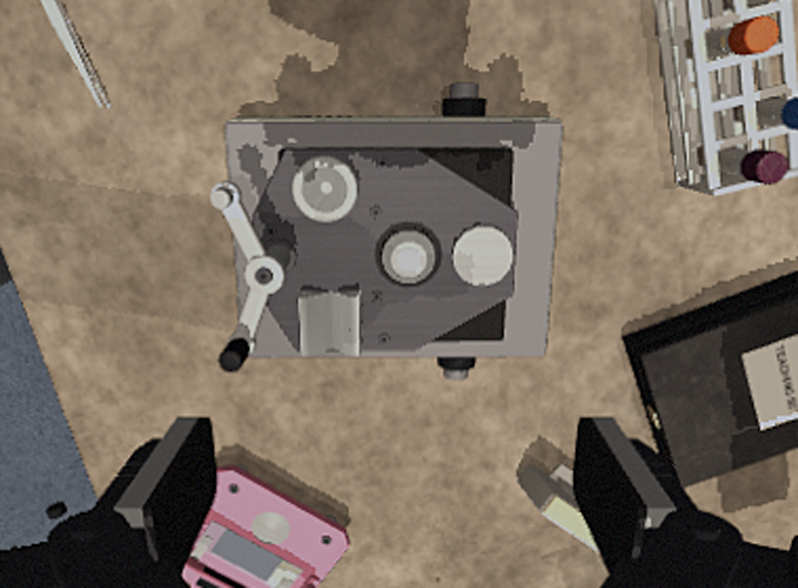

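The wrist view shows the imager, with crop pixels cone (325,189), flat (483,255), groove block about (330,322), pivot (264,274), plunger tip (223,195) and knob (236,353). Depth should give the heights.

Run:
```python
from h import *
C=cloud('wi');f=lambda u,v:(int(round(90+u/2.1)),int(round(70+v/2.1)))
def pat(u,v,r=4):
    a,b=f(u,v);return C[b-r:b+r+1,a-r:a+r+1].reshape(-1,3)
print('flat z',np.median(pat(483,255),0).round(1)); print('deck z',np.median(pat(420,205,3),0)[2].round(1),'case top',np.median(pat(535,200,1),0).round(1),'bench',np.median(pat(650,100,3),0).round(1))
zf=np.median(pat(483,255),0)[2]; P=C.reshape(-1,3)
def circ(c,z0,z1,R):
    k=(abs(P[:,2]-(z0+z1)/2)<(z1-z0)/2)&(np.hypot(P[:,0]-c[0],P[:,1]-c[1])<R);q=P[k]
    r=cv2.minEnclosingCircle(q[:,:2].astype(np.float32));print(k.sum(),r,np.median(q[:,2]).round(2),cv2.minAreaRect(q[:,:2].astype(np.float32)));return q
w=lambda u,v,z:world('wi',[(90+u/2.1,70+v/2.1)],z=z)[0]
cf=w(483,255,zf);cc=w(325,189,zf+9.5);cg=w(330,322,zf+9.5);print(cf.round(1),cc.round(1),cg.round(1))
circ(cf,zf-3,zf+3,22);circ(cc,zf+7,zf+13,21);circ(cg,zf+7,zf+13,26)
print('pivot',w(264,274,96+zf-58.5).round(1),np.median(pat(264,274,2),0).round(1));print('knob',w(236,353,119+zf-58.5).round(1),np.median(pat(236,353,2),0).round(1));print('pl',w(223,195,96+zf-58.5).round(1))
k=(P[:,2]>35)&(P[:,2]<45)&(np.hypot(P[:,0]-560,P[:,1]+88)<140);print('case',cv2.minAreaRect(P[k][:,:2].astype(np.float32)),np.median(P[k][:,2]))
```

```text
flat z [608.7 -99.1  60.1]
deck z 55.7 case top [644.5 -77.9  41.7] bench [ 7.289e+02 -3.850e+01  3.000e-01]
[608.7 -99.8  60.1] [531.9 -47.7  69.6] [ 519.  -119.7   69.6]
651 ((610.1656494140625, -100.28804016113281), 20.43998146057129) 60.16 ((608.9584350585938, -98.04681396484375), (37.737884521484375, 33.05986785888672), 64.90635681152344)
541 ((531.1866455078125, -47.82567596435547), 17.10938262939453) 69.33 ((530.9650268554688, -47.87249755859375), (32.90300750732422, 33.01953125), 80.04633331298828)
368 ((518.01171875, -122.27275085449219), 23.378644943237305) 69.23 ((517.5305786132812, -122.33811950683594), (34.12620544433594, 34.1093864440918), 79.15815734863281)
pivot [497.  -80.   97.6] [498.4 -78.7 101.6]
knob [ 480.4 -110.2  120.6] [ 479.7 -110.6  119.3]
pl [487.2 -38.6  97.6]
case ((559.99560546875, -89.67414855957031), (162.23980712890625, 190.32894897460938), 79.84395599365234) 41.58190657231722
```

Call:
{"name": "arm_command", "arguments": {
  "deltas": [
    {"dx":-0.01,"dy":0.045,"dz":0,"yaw":5,"jaw":1},
    {"dx":-0.068,"dy":0.305,"dz":-0.05,"yaw":32.7,"jaw":1},
    {"dx":-0.068,"dy":0.305,"dz":-0.05,"yaw":32.7,"jaw":1},
    {"dx":-0.068,"dy":0.305,"dz":-0.08,"yaw":32.7,"jaw":1},
    {"dx":-0.068,"dy":0.305,"dz":-0.11,"yaw":32.7,"jaw":1},
    {"dx":-0.068,"dy":0.305,"dz":-0.13,"yaw":32.7,"jaw":1},
    {"dx":-0.068,"dy":0.305,"dz":-0.13,"yaw":32.7,"jaw":1},
    {"dx":-0.068,"dy":0.305,"dz":-0.13,"yaw":32.7,"jaw":1},
    {"dx":-0.068,"dy":0.305,"dz":-0.13,"yaw":32.7,"jaw":1},
    {"dx":-0.068,"dy":0.305,"dz":-0.13,"yaw":32.7,"jaw":1},
    {"dx":-0.068,"dy":0.305,"dz":-0.13,"yaw":32.7,"jaw":1},
    {"dx":-0.068,"dy":0.305,"dz":-0.13,"yaw":32.7,"jaw":1},
    {"dx":-0.068,"dy":0.305,"dz":-0.13,"yaw":32.7,"jaw":1},
    {"dx":-0.068,"dy":0.305,"dz":-0.13,"yaw":32.7,"jaw":1}
  ]
}}

```text
clock: 4.25
eef_pos: [492.5, 214.9, 121.7]
tool_rot: [3.141, -0.0, 1.957]
force: [-0.8, 0.2, 0.7]
width: 85.6
gripper_force: 0.0
```

Run:
```python
from h import *
s=read_state();print(s['clock'],s['eef_pos'],np.degrees(s['tool_rot']),s['force'])
```

```text
4.25 [492.51489294 214.90875398 121.7309827 ] [ 1.79957920e+02 -6.60285992e-03  1.12129051e+02] [-0.7639218  0.2472687  0.6947517]
```

Call:
{"name": "arm_command", "arguments": {
  "deltas": [
    {"dx":0,"dy":0,"dz":-0.03,"yaw":0,"jaw":1},
    {"dx":0,"dy":0,"dz":-0.055,"yaw":0,"jaw":1},
    {"dx":0,"dy":0,"dz":-0.07,"yaw":0,"jaw":0.8},
    {"dx":0,"dy":0,"dz":-0.0755,"yaw":0,"jaw":0.6},
    {"dx":0,"dy":0,"dz":-0.0755,"yaw":0,"jaw":0.4},
    {"dx":0,"dy":0,"dz":-0.0755,"yaw":0,"jaw":0.3},
    {"dx":0,"dy":0,"dz":-0.0755,"yaw":0,"jaw":0.25},
    {"dx":0,"dy":0,"dz":-0.0755,"yaw":0,"jaw":0.2},
    {"dx":0,"dy":0,"dz":-0.0755,"yaw":0,"jaw":0.15},
    {"dx":0,"dy":0,"dz":-0.0755,"yaw":0,"jaw":0.1},
    {"dx":0,"dy":0,"dz":-0.0755,"yaw":0,"jaw":0.05},
    {"dx":0,"dy":0,"dz":-0.0755,"yaw":0,"jaw":0},
    {"dx":0,"dy":0,"dz":-0.0755,"yaw":0,"jaw":0},
    {"dx":0,"dy":0,"dz":-0.0755,"yaw":0,"jaw":0},
    {"dx":0,"dy":0,"dz":-0.0755,"yaw":0,"jaw":0}
  ]
}}

```text
clock: 5.75
eef_pos: [492.7, 215.5, 46.4]
tool_rot: [3.14, -0.0, 1.958]
force: [0.2, -0.0, 5.5]
width: 10.8
gripper_force: 58.8
```

Run:
```python
from h import *
s=read_state();print(s['clock'],s['eef_pos'],np.degrees(s['tool_rot']),s['force'],s['torque'],s['width'],s['gripper_force'])
```

```text
5.75 [492.71212904 215.52315369  46.35349547] [ 1.79926032e+02 -9.27450374e-03  1.12180941e+02] [ 0.15107551 -0.01686338  5.48357725] [0.03419802 0.05799512 0.02501877] 10.824232749868724 58.79197418689728
```

Call:
{"name": "arm_command", "arguments": {
  "deltas": [
    {"dx":0,"dy":0,"dz":0.005,"yaw":0,"jaw":0},
    {"dx":0,"dy":0,"dz":0.015,"yaw":0,"jaw":0},
    {"dx":0,"dy":0,"dz":0.035,"yaw":0,"jaw":0},
    {"dx":0,"dy":0,"dz":0.065,"yaw":0,"jaw":0},
    {"dx":0,"dy":0,"dz":0.1,"yaw":0,"jaw":0},
    {"dx":0,"dy":0,"dz":0.125,"yaw":0,"jaw":0},
    {"dx":0.002,"dy":-0.008,"dz":0.14,"yaw":-1,"jaw":0},
    {"dx":0.006,"dy":-0.025,"dz":0.147,"yaw":-3,"jaw":0},
    {"dx":0.012,"dy":-0.05,"dz":0.15,"yaw":-5,"jaw":0},
    {"dx":0.02,"dy":-0.084,"dz":0.15,"yaw":-9,"jaw":0},
    {"dx":0.028,"dy":-0.118,"dz":0.15,"yaw":-12.5,"jaw":0},
    {"dx":0.036,"dy":-0.152,"dz":0.15,"yaw":-16,"jaw":0},
    {"dx":0.044,"dy":-0.186,"dz":0.15,"yaw":-19.5,"jaw":0},
    {"dx":0.052,"dy":-0.22,"dz":0.15,"yaw":-23,"jaw":0},
    {"dx":0.06,"dy":-0.252,"dz":0.15,"yaw":-26.5,"jaw":0},
    {"dx":0.066,"dy":-0.28,"dz":0.15,"yaw":-29.5,"jaw":0},
    {"dx":0.07,"dy":-0.298,"dz":0.15,"yaw":-31.5,"jaw":0},
    {"dx":0.0725,"dy":-0.307,"dz":0.15,"yaw":-32.4,"jaw":0},
    {"dx":0.0725,"dy":-0.307,"dz":0.15,"yaw":-32.4,"jaw":0},
    {"dx":0.0725,"dy":-0.307,"dz":0.15,"yaw":-32.4,"jaw":0}
  ]
}}

```text
clock: 7.75
eef_pos: [564.2, -89.9, 195.4]
tool_rot: [-3.14, -0.002, 1.394]
force: [0.2, 0.7, -4.6]
width: 10.3
gripper_force: 58.7
```

Run:
```python
from h import *
import shutil
s=read_state();print(s['clock'],s['eef_pos'],np.degrees(s['tool_rot']),s['force'],s['torque'],s['width'],s['gripper_force'])
a,d=grab('scene');b,_=grab('wrist');shutil.copy('wrist.npz','wh.npz')
save('c2.png',np.hstack([cv2.resize(a[180:300,230:390],(400,300)),cv2.resize(b,(400,300))]))
```

```text
7.75 [564.21866178 -89.93259194 195.37006229] [-1.79904356e+02 -8.74398184e-02  7.98839743e+01] [ 0.22975822  0.71393643 -4.63681108] [ 0.04876425  0.01190038 -0.00850633] 10.292782468981594 58.740121722221375
```

View pics/c2.png

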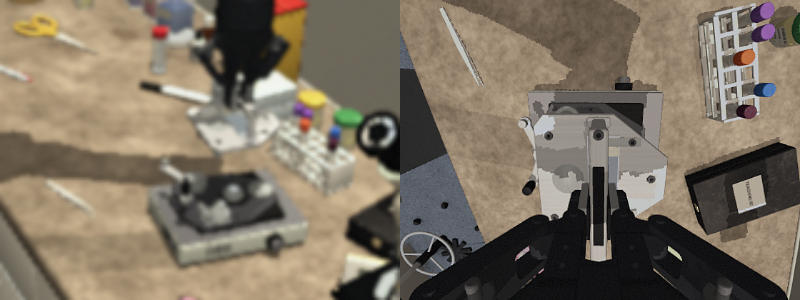

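The stage hangs level over the imager. In wrist pixels the visible screws are at about (207,189), (351,252) and (277,189 on the bail). I'll check the stage pose in the hand with the same camera.

Run:
```python
from h import *
f=load('wh');g=cv2.cvtColor(f['im'],cv2.COLOR_RGB2GRAY).astype(float)
def dark(u,v,r=7):
    p=g[v-r:v+r+1,u-r:u+r+1];w=np.clip(np.percentile(p,70)*0.75-p,0,None);yy,xx=np.mgrid[-r:r+1,-r:r+1];return u+(w*xx).sum()/w.sum(),v+(w*yy).sum()/w.sum()
t=195.37+0.3
for n,u,v,z in(('cone',207,189,25),('nose',351,252,25),('bailL',277,189,71)):
    q=dark(u,v);print(n,np.round(q,1),world('wh',[q],z=t-46.35+z).round(1))
C=cloud('wh').reshape(-1,3);c=np.array([564,-90.])
th=np.radians(-10.2);L=(C[:,:2]-c)@np.array([[np.cos(th),-np.sin(th)],[np.sin(th),np.cos(th)]])
k=(abs(C[:,2]-173)<6)&(abs(L[:,0])<55)&(abs(L[:,1])<55);A=np.c_[L[k],np.ones(k.sum())]
print(k.sum(),np.linalg.lstsq(A,C[k][:,2],rcond=None)[0])
s=read_state();print(s['clock'],s['eef_pos'],s['force'])
```

```text
cone [208.2 190.2] [[532.8 -44.9 174.3]]
nose [350.9 250.5] [[609.1 -96.5 174.3]]
bailL [277.8 189. ] [[573.9 -40.9 220.3]]
16500 [-4.02890255e-04  4.30007742e-03  1.73629972e+02]
7.85 [564.42163998 -89.50242844 195.55859494] [-0.51374501 -0.40403294 -4.55648295]
```

Call:
{"name": "arm_command", "arguments": {
  "deltas": [
    {"dx":-0.0005,"dy":-0.0028,"dz":-0.005,"yaw":0,"jaw":0},
    {"dx":-0.0005,"dy":-0.0028,"dz":-0.015,"yaw":0,"jaw":0},
    {"dx":-0.0005,"dy":-0.0028,"dz":-0.03,"yaw":0,"jaw":0},
    {"dx":-0.0005,"dy":-0.0028,"dz":-0.045,"yaw":0,"jaw":0},
    {"dx":-0.0005,"dy":-0.0028,"dz":-0.06,"yaw":0,"jaw":0},
    {"dx":-0.0005,"dy":-0.0028,"dz":-0.07,"yaw":0,"jaw":0},
    {"dx":-0.0005,"dy":-0.0028,"dz":-0.075,"yaw":0,"jaw":0},
    {"dx":-0.0005,"dy":-0.0028,"dz":-0.076,"yaw":0,"jaw":0},
    {"dx":-0.0005,"dy":-0.0028,"dz":-0.076,"yaw":0,"jaw":0},
    {"dx":-0.0005,"dy":-0.0028,"dz":-0.076,"yaw":0,"jaw":0},
    {"dx":-0.0005,"dy":-0.0028,"dz":-0.076,"yaw":0,"jaw":0},
    {"dx":-0.0005,"dy":-0.0028,"dz":-0.076,"yaw":0,"jaw":0}
  ]
}}

```text
clock: 9.05
eef_pos: [564.4, -94.6, 120.2]
tool_rot: [3.141, -0.0, 1.392]
force: [-0.5, -0.1, -5.5]
width: 10.7
gripper_force: 58.7
```

```bash
cat > st.py <<'E'
from cell import read_state
import numpy as np
s=read_state();print(round(s['clock'],2),s['eef_pos'].round(2),np.degrees(s['tool_rot']).round(2),'F',s['force'].round(2),'T',s['torque'].round(3),s['width'].round(1))
c,n=np.cos(np.radians(10.2)),np.sin(np.radians(10.2));R=np.array([[c,-n],[n,c]])
print('imager F',(R@s['force'][:2]).round(2),'T',(R@s['torque'][:2]).round(3))
E
python3 st.py
```

```text
Traceback (most recent call last):
  File "st.py", line 3, in <module>
    s=read_state();print(round(s['clock'],2),s['eef_pos'].round(2),np.degrees(s['tool_rot']).round(2),'F',s['force'].round(2),'T',s['torque'].round(3),s['width'].round(1))
                                                                                                                                                       ^^^^^^^^^^^^^^^^
AttributeError: 'float' object has no attribute 'round'
```

```bash
sed -i "s/,s\['width'\].round(1)/,round(float(s['width']),1)/" st.py; python3 st.py; python3 st.py
```

```text
9.05 [564.43 -94.57 120.23] [ 1.7996e+02 -1.0000e-02  7.9780e+01] F [-0.53 -0.14 -5.51] T [-0.009 -0.073 -0.023] 10.7
imager F [-0.5  -0.24] T [ 0.004 -0.073]
9.05 [564.43 -94.57 120.23] [ 1.7996e+02 -1.0000e-02  7.9780e+01] F [-0.53 -0.14 -5.51] T [-0.009 -0.073 -0.023] 10.7
imager F [-0.5  -0.24] T [ 0.004 -0.073]
```

Call:
{"name": "arm_command", "arguments": {
  "deltas": [
    {"dx":-0.0003,"dy":0.001,"dz":-0.001,"yaw":0,"jaw":0},
    {"dx":-0.0005,"dy":0.002,"dz":-0.002,"yaw":0,"jaw":0},
    {"dx":-0.0005,"dy":0.002,"dz":-0.003,"yaw":0,"jaw":0},
    {"dx":-0.0005,"dy":0.002,"dz":-0.003,"yaw":0,"jaw":0},
    {"dx":-0.0005,"dy":0.002,"dz":-0.003,"yaw":0,"jaw":0}
  ]
}}

```text
clock: 9.55
eef_pos: [563.7, -92.6, 116.8]
tool_rot: [-3.142, 0.0, 1.392]
force: [0.5, 0.6, -4.9]
width: 10.8
gripper_force: 58.7
```

```bash
python3 st.py
```

```text
9.55 [563.66 -92.6  116.76] [-180.      0.     79.77] F [ 0.49  0.6  -4.89] T [ 0.025 -0.003 -0.03 ] 10.8
imager F [0.37 0.67] T [0.025 0.001]
```

Call:
{"name": "arm_command", "arguments": {
  "deltas": [
    {"dx":0,"dy":0,"dz":-0.001,"yaw":0,"jaw":0},
    {"dx":0,"dy":0,"dz":-0.002,"yaw":0,"jaw":0},
    {"dx":0,"dy":0,"dz":-0.003,"yaw":0,"jaw":0},
    {"dx":0,"dy":0,"dz":-0.004,"yaw":0,"jaw":0},
    {"dx":0,"dy":0,"dz":-0.005,"yaw":0,"jaw":0},
    {"dx":0,"dy":0,"dz":-0.006,"yaw":0,"jaw":0},
    {"dx":0,"dy":0,"dz":-0.0065,"yaw":0,"jaw":0},
    {"dx":0,"dy":0,"dz":-0.007,"yaw":0,"jaw":0},
    {"dx":0,"dy":0,"dz":-0.007,"yaw":0,"jaw":0}
  ]
}}

```text
clock: 10.45
eef_pos: [563.6, -92.6, 109.7]
tool_rot: [-3.142, -0.0, 1.392]
force: [0.2, -0.4, -5.3]
width: 10.8
gripper_force: 58.8
```

```bash
python3 st.py
```

```text
10.45 [563.65 -92.56 109.75] [-180.     -0.     79.78] F [ 0.2  -0.39 -5.34] T [-0.01  -0.003 -0.031] 10.8
imager F [ 0.26 -0.35] T [-0.009 -0.005]
```

Call:
{"name": "arm_command", "arguments": {
  "deltas": [
    {"dx":0,"dy":0,"dz":-0.0004,"yaw":0,"jaw":0},
    {"dx":0,"dy":0,"dz":-0.0008,"yaw":0,"jaw":0},
    {"dx":0,"dy":0,"dz":-0.0012,"yaw":0,"jaw":0},
    {"dx":0,"dy":0,"dz":-0.0015,"yaw":0,"jaw":0},
    {"dx":0,"dy":0,"dz":-0.0015,"yaw":0,"jaw":0}
  ]
}}

```text
clock: 10.95
eef_pos: [563.6, -92.5, 108.3]
tool_rot: [-3.141, -0.0, 1.392]
force: [-0.5, 0.6, -4.7]
width: 10.8
gripper_force: 58.8
```

```bash
python3 st.py
```

```text
10.95 [563.62 -92.52 108.25] [-179.99   -0.     79.78] F [-0.52  0.65 -4.65] T [-0.009  0.038  0.056] 10.8
imager F [-0.63  0.54] T [-0.016  0.036]
```

Call:
{"name": "arm_command", "arguments": {
  "deltas": [
    {"dx":0,"dy":0,"dz":-0.0003,"yaw":0,"jaw":0},
    {"dx":0,"dy":0,"dz":-0.0006,"yaw":0,"jaw":0},
    {"dx":0,"dy":0,"dz":-0.0008,"yaw":0,"jaw":0},
    {"dx":0,"dy":0,"dz":-0.0008,"yaw":0,"jaw":0}
  ]
}}

```text
clock: 11.35
eef_pos: [563.7, -92.5, 107.5]
tool_rot: [-3.142, -0.0, 1.392]
force: [-0.2, 0.6, -4.1]
width: 10.8
gripper_force: 58.7
```

```bash
python3 st.py
```

```text
11.35 [563.66 -92.51 107.47] [-180.     -0.     79.78] F [-0.19  0.62 -4.07] T [ 0.001 -0.039 -0.013] 10.8
imager F [-0.3   0.58] T [ 0.008 -0.039]
```

Call:
{"name": "arm_command", "arguments": {
  "deltas": [
    {"dx":0,"dy":0,"dz":-0.0002,"yaw":0,"jaw":0},
    {"dx":0,"dy":0,"dz":-0.0004,"yaw":0,"jaw":0},
    {"dx":0,"dy":0,"dz":-0.0006,"yaw":0,"jaw":0},
    {"dx":0,"dy":0,"dz":-0.0006,"yaw":0,"jaw":0}
  ]
}}

```text
clock: 11.75
eef_pos: [563.6, -92.5, 106.9]
tool_rot: [-3.141, -0.0, 1.392]
force: [-0.4, -1.1, -4.9]
width: 10.8
gripper_force: 58.7
```

```bash
python3 st.py
```

```text
11.75 [563.6  -92.51 106.86] [-179.99   -0.     79.78] F [-0.39 -1.14 -4.86] T [-0.042  0.016  0.018] 10.8
imager F [-0.18 -1.19] T [-0.044  0.009]
```

Call:
{"name": "arm_command", "arguments": {
  "deltas": [
    {"dx":0,"dy":0,"dz":-0.0002,"yaw":0,"jaw":0},
    {"dx":0,"dy":0,"dz":-0.0004,"yaw":0,"jaw":0},
    {"dx":0,"dy":0,"dz":-0.0005,"yaw":0,"jaw":0},
    {"dx":0,"dy":0,"dz":-0.0005,"yaw":0,"jaw":0}
  ]
}}

```text
clock: 12.15
eef_pos: [563.5, -92.5, 106.4]
tool_rot: [-3.141, -0.0, 1.392]
force: [0.3, -0.7, -4.3]
width: 10.2
gripper_force: 58.8
```

```bash
python3 st.py
```

```text
12.15 [563.54 -92.49 106.38] [-1.7998e+02 -1.0000e-02  7.9780e+01] F [ 0.28 -0.72 -4.27] T [ 0.014  0.121 -0.06 ] 10.2
imager F [ 0.41 -0.65] T [-0.008  0.122]
```

Call:
{"name": "arm_command", "arguments": {
  "deltas": [
    {"dx":0,"dy":0,"dz":-0.0002,"yaw":0,"jaw":0},
    {"dx":0,"dy":0,"dz":-0.0004,"yaw":0,"jaw":0},
    {"dx":0,"dy":0,"dz":-0.0004,"yaw":0,"jaw":0},
    {"dx":0,"dy":0,"dz":-0.0004,"yaw":0,"jaw":0}
  ]
}}

```text
clock: 12.55
eef_pos: [563.6, -92.5, 106.2]
tool_rot: [-3.142, -0.0, 1.392]
force: [-2.1, 0.2, -0.9]
width: 10.7
gripper_force: 59.2
```

```bash
python3 st.py
```

```text
12.55 [563.6  -92.54 106.17] [-1.800e+02 -1.000e-02  7.978e+01] F [-2.07  0.25 -0.94] T [0.068 0.361 0.012] 10.7
imager F [-2.08 -0.12] T [0.003 0.367]
```

Contact at the two rear feet, pushing towards imager −x. I'll ease the stage that way.

Call:
{"name": "arm_command", "arguments": {
  "deltas": [
    {"dx":-0.0003,"dy":0.0001,"dz":0,"yaw":0,"jaw":0},
    {"dx":-0.0006,"dy":0.0001,"dz":0,"yaw":0,"jaw":0},
    {"dx":-0.0008,"dy":0.0001,"dz":0,"yaw":0,"jaw":0},
    {"dx":-0.0008,"dy":0.0001,"dz":0,"yaw":0,"jaw":0}
  ]
}}

```text
clock: 12.95
eef_pos: [563.2, -92.5, 106.1]
tool_rot: [3.141, 0.0, 1.392]
force: [-0.8, -0.6, -1.7]
width: 11.0
gripper_force: 59.2
```

```bash
python3 st.py
```

```text
12.95 [563.19 -92.51 106.09] [179.96   0.    79.78] F [-0.8  -0.56 -1.69] T [0.096 0.047 0.051] 11.0
imager F [-0.69 -0.69] T [0.087 0.063]
```

Call:
{"name": "arm_command", "arguments": {
  "deltas": [
    {"dx":-0.0002,"dy":0,"dz":-0.0002,"yaw":0,"jaw":0},
    {"dx":-0.0002,"dy":0,"dz":-0.0003,"yaw":0,"jaw":0},
    {"dx":-0.0002,"dy":0,"dz":-0.0003,"yaw":0,"jaw":0}
  ]
}}

```text
clock: 13.25
eef_pos: [563.0, -92.5, 106.0]
tool_rot: [3.141, -0.0, 1.392]
force: [-1.5, 0.6, 0.8]
width: 10.3
gripper_force: 59.5
```

```bash
python3 st.py
```

```text
13.25 [563.02 -92.5  105.97] [179.95  -0.    79.77] F [-1.53  0.56  0.79] T [ 0.143  0.032 -0.003] 10.3
imager F [-1.6   0.28] T [0.136 0.057]
```

Call:
{"name": "arm_command", "arguments": {
  "deltas": [
    {"dx":-0.0003,"dy":0.0,"dz":0,"yaw":0,"jaw":0},
    {"dx":-0.0006,"dy":0.0001,"dz":0,"yaw":0,"jaw":0},
    {"dx":-0.0006,"dy":0.0001,"dz":0,"yaw":0,"jaw":0},
    {"dx":-0.0006,"dy":0.0001,"dz":0,"yaw":0,"jaw":0}
  ]
}}

```text
clock: 13.65
eef_pos: [562.7, -92.5, 105.9]
tool_rot: [3.14, 0.0, 1.392]
force: [1.2, 0.2, 0.2]
width: 10.8
gripper_force: 59.5
```

```bash
python3 st.py
```

```text
13.65 [562.72 -92.48 105.93] [179.92   0.    79.78] F [1.23 0.23 0.23] T [ 0.014 -0.314  0.037] 10.8
imager F [1.17 0.45] T [ 0.07  -0.307]
```

Call:
{"name": "arm_command", "arguments": {
  "deltas": [
    {"dx":0,"dy":0,"dz":-0.0002,"yaw":0,"jaw":0},
    {"dx":0,"dy":0,"dz":-0.0004,"yaw":0,"jaw":0},
    {"dx":0,"dy":0,"dz":-0.0004,"yaw":0,"jaw":0}
  ]
}}

```text
clock: 13.95
eef_pos: [562.8, -92.6, 105.8]
tool_rot: [3.14, -0.0, 1.392]
force: [1.7, -1.4, 5.0]
width: 10.7
gripper_force: 60.0
```

```bash
python3 st.py
```

```text
13.95 [562.77 -92.55 105.83] [179.91  -0.    79.77] F [ 1.7  -1.44  5.05] T [ 0.035 -0.311  0.01 ] 10.7
imager F [ 1.93 -1.11] T [ 0.089 -0.3  ]
```

Call:
{"name": "arm_command", "arguments": {
  "deltas": [
    {"dx":0.0001,"dy":-0.0003,"dz":0.0003,"yaw":0,"jaw":0},
    {"dx":0.0002,"dy":-0.0006,"dz":0.0003,"yaw":0,"jaw":0},
    {"dx":0.0002,"dy":-0.0006,"dz":0.0,"yaw":0,"jaw":0},
    {"dx":0.0002,"dy":-0.0006,"dz":0.0,"yaw":0,"jaw":0}
  ]
}}

```text
clock: 14.35
eef_pos: [562.8, -92.6, 105.8]
tool_rot: [3.141, -0.001, 1.393]
force: [1.3, 1.2, 6.8]
width: 10.6
gripper_force: 60.3
```

```bash
python3 st.py
```

```text
14.35 [562.78 -92.61 105.79] [ 1.7995e+02 -4.0000e-02  7.9790e+01] F [1.32 1.23 6.77] T [ 0.271 -0.383  0.006] 10.6
imager F [1.08 1.45] T [ 0.334 -0.328]
```

Call:
{"name": "arm_command", "arguments": {
  "deltas": [
    {"dx":0.0002,"dy":0.0003,"dz":0.0003,"yaw":0,"jaw":0},
    {"dx":0.0002,"dy":0.0003,"dz":0.0006,"yaw":0,"jaw":0},
    {"dx":0.0002,"dy":0.0003,"dz":0.0006,"yaw":0,"jaw":0}
  ]
}}

```text
clock: 14.65
eef_pos: [562.7, -92.6, 105.9]
tool_rot: [3.141, -0.0, 1.392]
force: [3.0, 1.1, 4.1]
width: 10.6
gripper_force: 59.8
```

```bash
python3 st.py
```

```text
14.65 [562.67 -92.59 105.87] [179.98  -0.    79.78] F [2.98 1.13 4.13] T [ 0.219 -0.516 -0.015] 10.6
imager F [2.73 1.64] T [ 0.307 -0.469]
```

Call:
{"name": "arm_command", "arguments": {
  "deltas": [
    {"dx":0,"dy":0,"dz":0,"yaw":0,"jaw":0}
  ]
}}

```text
clock: 14.75
eef_pos: [562.7, -92.6, 105.9]
tool_rot: [3.141, -0.0, 1.392]
force: [2.4, 2.1, 2.8]
width: 10.7
gripper_force: 59.8
```

```bash
python3 st.py
```

```text
14.75 [562.65 -92.6  105.85] [179.99  -0.    79.78] F [2.41 2.05 2.84] T [ 0.203 -0.521 -0.079] 10.7
imager F [2.01 2.45] T [ 0.292 -0.477]
```

Call:
{"name": "arm_command", "arguments": {
  "deltas": [
    {"dx":0.0003,"dy":0.0003,"dz":0.0002,"yaw":0,"jaw":0},
    {"dx":0.0005,"dy":0.0004,"dz":0.0003,"yaw":0,"jaw":0},
    {"dx":0.0005,"dy":0.0004,"dz":0.0003,"yaw":0,"jaw":0}
  ]
}}

```text
clock: 15.05
eef_pos: [562.7, -92.5, 105.9]
tool_rot: [-3.141, 0.0, 1.392]
force: [2.1, -1.5, 0.9]
width: 10.8
gripper_force: 59.4
```

```bash
python3 st.py
```

```text
15.05 [562.65 -92.49 105.92] [-1.7996e+02  2.0000e-02  7.9770e+01] F [ 2.13 -1.49  0.91] T [-0.076 -0.506 -0.021] 10.8
imager F [ 2.36 -1.09] T [ 0.015 -0.511]
```

Call:
{"name": "arm_command", "arguments": {
  "deltas": [
    {"dx":0,"dy":0,"dz":0,"yaw":0,"jaw":0}
  ]
}}

```text
clock: 15.15
eef_pos: [562.6, -92.5, 105.9]
tool_rot: [-3.141, 0.0, 1.392]
force: [2.4, -0.6, -0.7]
width: 10.5
gripper_force: 59.4
```

```bash
python3 st.py
```

```text
15.15 [562.64 -92.49 105.95] [-1.7996e+02  2.0000e-02  7.9760e+01] F [ 2.43 -0.57 -0.72] T [-0.094 -0.467 -0.051] 10.5
imager F [ 2.49 -0.13] T [-0.01  -0.476]
```

Call:
{"name": "arm_command", "arguments": {
  "deltas": [
    {"dx":0.0003,"dy":-0.0001,"dz":0,"yaw":0,"jaw":0},
    {"dx":0.0005,"dy":-0.0001,"dz":0,"yaw":0,"jaw":0},
    {"dx":0.0005,"dy":-0.0001,"dz":0,"yaw":0,"jaw":0},
    {"dx":0.0005,"dy":-0.0001,"dz":0,"yaw":0,"jaw":0}
  ]
}}

```text
clock: 15.55
eef_pos: [562.8, -92.4, 106.0]
tool_rot: [-3.14, 0.0, 1.392]
force: [0.0, 0.2, 0.3]
width: 10.7
gripper_force: 59.3
```

```bash
python3 st.py
```

```text
15.55 [562.8  -92.39 105.99] [-179.93    0.     79.77] F [0.01 0.17 0.26] T [-0.223 -0.066 -0.065] 10.7
imager F [-0.02  0.17] T [-0.208 -0.104]
```

Call:
{"name": "arm_command", "arguments": {
  "deltas": [
    {"dx":0,"dy":0,"dz":0,"yaw":0,"jaw":0},
    {"dx":0,"dy":0,"dz":0,"yaw":0,"jaw":0}
  ]
}}

```text
clock: 15.75
eef_pos: [562.8, -92.3, 106.0]
tool_rot: [-3.14, 0.0, 1.392]
force: [0.3, -1.2, -0.9]
width: 10.4
gripper_force: 59.3
```

```bash
python3 st.py
```

```text
15.75 [562.83 -92.32 105.98] [-179.93    0.     79.78] F [ 0.26 -1.16 -0.9 ] T [-0.15   0.081  0.023] 10.4
imager F [ 0.46 -1.09] T [-0.162  0.053]
```

Call:
{"name": "arm_command", "arguments": {
  "deltas": [
    {"dx":0,"dy":-0.0002,"dz":0,"yaw":0,"jaw":0},
    {"dx":0,"dy":-0.0002,"dz":-0.0002,"yaw":0,"jaw":0},
    {"dx":0,"dy":-0.0002,"dz":-0.0003,"yaw":0,"jaw":0},
    {"dx":0,"dy":-0.0002,"dz":-0.0003,"yaw":0,"jaw":0}
  ]
}}

```text
clock: 16.15
eef_pos: [563.0, -92.4, 105.9]
tool_rot: [-3.141, -0.0, 1.392]
force: [-1.8, -0.8, 1.0]
width: 10.7
gripper_force: 59.6
```

```bash
python3 st.py
```

```text
16.15 [562.97 -92.4  105.91] [-1.7994e+02 -1.0000e-02  7.9780e+01] F [-1.84 -0.75  0.98] T [-0.052  0.476  0.001] 10.7
imager F [-1.67 -1.07] T [-0.136  0.459]
```

Call:
{"name": "arm_command", "arguments": {
  "deltas": [
    {"dx":0,"dy":0,"dz":0,"yaw":0,"jaw":0}
  ]
}}

```text
clock: 16.25
eef_pos: [563.0, -92.4, 105.9]
tool_rot: [-3.141, -0.0, 1.392]
force: [-2.6, 0.4, 1.8]
width: 10.6
gripper_force: 59.6
```

```bash
python3 st.py
```

```text
16.25 [563.01 -92.38 105.9 ] [-1.7995e+02 -1.0000e-02  7.9780e+01] F [-2.58  0.4   1.8 ] T [-0.013  0.538  0.024] 10.6
imager F [-2.61 -0.07] T [-0.108  0.527]
```

Call:
{"name": "arm_command", "arguments": {
  "deltas": [
    {"dx":-0.0003,"dy":0,"dz":0,"yaw":0,"jaw":0},
    {"dx":-0.0003,"dy":0,"dz":0.0001,"yaw":0,"jaw":0},
    {"dx":-0.0003,"dy":0,"dz":0.0001,"yaw":0,"jaw":0}
  ]
}}

```text
clock: 16.55
eef_pos: [563.0, -92.4, 105.9]
tool_rot: [-3.141, -0.0, 1.392]
force: [-3.3, 0.3, 0.7]
width: 10.9
gripper_force: 59.5
```

```bash
python3 st.py
```

```text
16.55 [562.99 -92.41 105.94] [-1.7998e+02 -1.0000e-02  7.9780e+01] F [-3.27  0.26  0.68] T [ 0.003  0.439 -0.025] 10.9
imager F [-3.26 -0.32] T [-0.074  0.433]
```

Call:
{"name": "arm_command", "arguments": {
  "deltas": [
    {"dx":0,"dy":0,"dz":0,"yaw":0,"jaw":0},
    {"dx":0,"dy":0,"dz":0,"yaw":0,"jaw":0}
  ]
}}

```text
clock: 16.75
eef_pos: [563.0, -92.4, 105.9]
tool_rot: [-3.141, -0.0, 1.392]
force: [-2.3, 0.4, 0.9]
width: 10.8
gripper_force: 59.4
```

```bash
python3 st.py
```

```text
16.75 [563.01 -92.43 105.94] [-1.7998e+02 -1.0000e-02  7.9780e+01] F [-2.26  0.41  0.88] T [ 0.016  0.426 -0.013] 10.8
imager F [-2.3   0.01] T [-0.059  0.422]
```

Call:
{"name": "arm_command", "arguments": {
  "deltas": [
    {"dx":-0.0003,"dy":0,"dz":0,"yaw":0,"jaw":0},
    {"dx":-0.0003,"dy":0,"dz":0.0,"yaw":0,"jaw":0},
    {"dx":-0.0003,"dy":0,"dz":0.0,"yaw":0,"jaw":0},
    {"dx":-0.0003,"dy":0,"dz":0.0,"yaw":0,"jaw":0}
  ]
}}

```text
clock: 17.15
eef_pos: [563.0, -92.5, 106.0]
tool_rot: [3.141, -0.0, 1.392]
force: [-1.4, 0.4, -0.6]
width: 10.8
gripper_force: 59.3
```

```bash
python3 st.py
```

```text
17.15 [562.96 -92.47 105.97] [ 1.7999e+02 -1.0000e-02  7.9780e+01] F [-1.44  0.41 -0.58] T [ 0.076  0.271 -0.007] 10.8
imager F [-1.49  0.15] T [0.027 0.281]
```

Call:
{"name": "arm_command", "arguments": {
  "deltas": [
    {"dx":-0.0002,"dy":0,"dz":0,"yaw":0,"jaw":0},
    {"dx":-0.0002,"dy":0,"dz":0,"yaw":0,"jaw":0},
    {"dx":-0.0002,"dy":0,"dz":0,"yaw":0,"jaw":0},
    {"dx":-0.0002,"dy":0,"dz":0,"yaw":0,"jaw":0}
  ]
}}

```text
clock: 17.55
eef_pos: [562.9, -92.5, 106.0]
tool_rot: [3.141, -0.0, 1.392]
force: [0.1, 0.4, -1.8]
width: 10.4
gripper_force: 59.2
```

```bash
python3 st.py
```

```text
17.55 [562.88 -92.48 105.99] [ 1.7998e+02 -1.0000e-02  7.9780e+01] F [ 0.13  0.39 -1.82] T [ 0.12   0.043 -0.009] 10.4
imager F [0.06 0.4 ] T [0.111 0.064]
```

Call:
{"name": "arm_command", "arguments": {
  "deltas": [
    {"dx":0,"dy":0,"dz":0,"yaw":0,"jaw":0.15},
    {"dx":0,"dy":0,"dz":0,"yaw":0,"jaw":0.2},
    {"dx":0,"dy":0,"dz":0,"yaw":0,"jaw":0.3},
    {"dx":0,"dy":0,"dz":0,"yaw":0,"jaw":0.4},
    {"dx":0,"dy":0,"dz":0,"yaw":0,"jaw":0.4},
    {"dx":0,"dy":0,"dz":0,"yaw":0,"jaw":0.4},
    {"dx":0,"dy":0,"dz":0,"yaw":0,"jaw":0.4}
  ]
}}

```text
clock: 18.25
eef_pos: [562.7, -92.6, 106.0]
tool_rot: [3.142, -0.0, 1.392]
force: [-0.4, 0.8, 0.1]
width: 34.3
gripper_force: 0.0
```

```bash
python3 st.py
```

```text
18.25 [562.7  -92.56 106.03] [180.    -0.    79.77] F [-0.39  0.78  0.11] T [-0.049 -0.004 -0.006] 34.3
imager F [-0.52  0.7 ] T [-0.048 -0.012]
```

Call:
{"name": "arm_command", "arguments": {
  "deltas": [
    {"dx":0,"dy":0,"dz":0.01,"yaw":0,"jaw":0.4},
    {"dx":0,"dy":0,"dz":0.03,"yaw":0,"jaw":0.4},
    {"dx":0,"dy":0,"dz":0.07,"yaw":0,"jaw":0.4},
    {"dx":0,"dy":0,"dz":0.11,"yaw":0,"jaw":0.4},
    {"dx":0,"dy":0,"dz":0.145,"yaw":0,"jaw":0.4},
    {"dx":0,"dy":0,"dz":0.145,"yaw":0,"jaw":0.2},
    {"dx":0,"dy":0,"dz":0.145,"yaw":0,"jaw":0},
    {"dx":0,"dy":0,"dz":0.145,"yaw":0,"jaw":0},
    {"dx":0,"dy":0,"dz":0.145,"yaw":0,"jaw":0}
  ]
}}

```text
clock: 19.15
eef_pos: [561.8, -92.3, 249.8]
tool_rot: [-3.139, 0.0, 1.392]
force: [0.0, -0.2, -0.7]
width: -0.1
gripper_force: 0.0
```

```bash
python3 st.py
python3 - <<'E'
from h import *
import shutil
im,d=grab('wrist');shutil.copy('wrist.npz','wj.npz');save('wj.png',im[70:350,90:470],2.1)
C=cloud('wj').reshape(-1,3);c=np.array([562.85,-92.5])
th=np.radians(-10.2);L=(C[:,:2]-c)@np.array([[np.cos(th),-np.sin(th)],[np.sin(th),np.cos(th)]])
k=(abs(C[:,2]-84)<2.5)&(abs(L[:,0])<52)&(abs(L[:,1])<52)&((L[:,0]<-45)|(L[:,0]>20)|(abs(L[:,1])>20));A=np.c_[L[k],np.ones(k.sum())]
print(k.sum(),np.linalg.lstsq(A,C[k][:,2],rcond=None)[0])
E
```

```text
19.15 [561.82 -92.29 249.8 ] [-1.7985e+02  1.0000e-02  7.9780e+01] F [ 0.03 -0.19 -0.73] T [ 0.011 -0.001 -0.046] -0.1
imager F [ 0.07 -0.18] T [0.011 0.001]
5028 [2.63698358e-03 1.95182530e-03 8.40536043e+01]
```

View pics/wj.png

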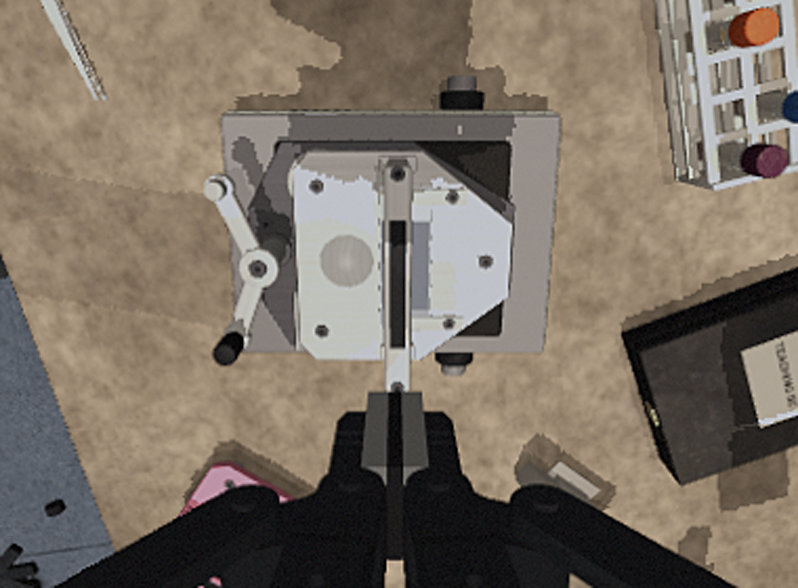

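The stage sits level, with its plate top at 84.05 mm, consistent with fully home. The clamp knob's top is at crop (224,351) and the pivot at (258,268). I'll measure those for the swing.

Run:
```python
from h import *
w=lambda u,v,z:world('wj',[(90+u/2.1,70+v/2.1)],z=z)[0]
k=w(224,351,120);print('knob',k.round(1),'pivot',w(258,268,101).round(1),'plunger',w(217,188,97).round(1))
C=cloud('wj').reshape(-1,3);q=C[(C[:,2]>116)&(C[:,2]<126)&(np.hypot(C[:,0]-k[0],C[:,1]-k[1])<14)];print(len(q),np.median(q,0),cv2.minEnclosingCircle(q[:,:2].astype(np.float32)))
p=np.array([495.9,-80.5])
for i in range(0,24):
    a=np.radians(239.8-5*i);print(5*i,(p+40*np.array([np.cos(a),np.sin(a)])-[475.8,-115.1]).round(1),end=' ')
```

```text
knob [ 476.6 -112.2  120. ] pivot [497.3 -79.7 101. ] plunger [486.5 -39.   97. ]
122 [ 476.48007863 -113.14013417  120.35203255] ((475.7720947265625, -113.77059173583984), 6.002391815185547)
0 [-0.  0.] 5 [-3.   1.9] 10 [-5.7  4. ] 15 [-8.3  6.4] 20 [-10.6   9. ] 25 [-12.7  11.8] 30 [-14.6  14.7] 35 [-16.2  17.8] 40 [-17.5  21.1] 45 [-18.6  24.4] 50 [-19.3  27.8] 55 [-19.8  31.3] 60 [-19.9  34.7] 65 [-19.7  38.2] 70 [-19.3  41.7] 75 [-18.5  45.1] 80 [-17.4  48.4] 85 [-16.1  51.6] 90 [-14.5  54.7] 95 [-12.6  57.7] 100 [-10.5  60.4] 105 [-8.1 63. ] 110 [-5.5 65.3] 115 [-2.7 67.4]
```

Call:
{"name": "arm_command", "arguments": {
  "deltas": [
    {"dx":-0.03,"dy":-0.008,"dz":0,"yaw":0,"jaw":0.5},
    {"dx":-0.065,"dy":-0.016,"dz":-0.01,"yaw":0,"jaw":0.5},
    {"dx":-0.087,"dy":-0.0223,"dz":-0.03,"yaw":0,"jaw":0.5},
    {"dx":-0.087,"dy":-0.0223,"dz":-0.06,"yaw":0,"jaw":0.5},
    {"dx":-0.087,"dy":-0.0223,"dz":-0.09,"yaw":0,"jaw":0.5},
    {"dx":-0.087,"dy":-0.0223,"dz":-0.1,"yaw":0,"jaw":0.5},
    {"dx":-0.087,"dy":-0.0223,"dz":-0.1,"yaw":0,"jaw":0.5},
    {"dx":-0.087,"dy":-0.0223,"dz":-0.1,"yaw":0,"jaw":0.5}
  ]
}}

```text
clock: 20.0
eef_pos: [476.2, -115.2, 151.5]
tool_rot: [3.141, 0.0, 1.392]
force: [1.0, 0.9, 0.3]
width: 42.9
gripper_force: 0.0
```

```bash
python3 st.py
```

```text
20.0 [ 476.2  -115.16  151.47] [1.7997e+02 1.0000e-02 7.9770e+01] F [0.98 0.88 0.27] T [-0.038 -0.069 -0.008] 42.9
imager F [0.81 1.04] T [-0.026 -0.075]
```

Call:
{"name": "arm_command", "arguments": {
  "deltas": [
    {"dx":0,"dy":0.0005,"dz":-0.01,"yaw":0,"jaw":0.5},
    {"dx":0,"dy":0.0005,"dz":-0.022,"yaw":0,"jaw":0.5},
    {"dx":0,"dy":0.0005,"dz":-0.034,"yaw":0,"jaw":0.5},
    {"dx":0,"dy":0.0005,"dz":-0.044,"yaw":0,"jaw":0.5},
    {"dx":0,"dy":0.0005,"dz":-0.048,"yaw":0,"jaw":0.45},
    {"dx":0,"dy":0.0005,"dz":-0.048,"yaw":0,"jaw":0.4},
    {"dx":0,"dy":0.0005,"dz":-0.048,"yaw":0,"jaw":0.35},
    {"dx":0,"dy":0.0005,"dz":-0.048,"yaw":0,"jaw":0.3},
    {"dx":0,"dy":0.0005,"dz":-0.048,"yaw":0,"jaw":0.25},
    {"dx":0,"dy":0.0005,"dz":-0.048,"yaw":0,"jaw":0.22},
    {"dx":0,"dy":0.0005,"dz":-0.048,"yaw":0,"jaw":0.22}
  ]
}}

```text
clock: 21.1
eef_pos: [475.8, -114.3, 103.2]
tool_rot: [3.141, -0.0, 1.392]
force: [-0.2, 0.2, -0.6]
width: 18.7
gripper_force: 0.0
```

```bash
python3 st.py
```

```text
21.1 [ 475.79 -114.32  103.19] [179.98  -0.    79.78] F [-0.15  0.17 -0.57] T [ 0.017 -0.018 -0.016] 18.7
imager F [-0.18  0.14] T [ 0.02  -0.015]
```

Call:
{"name": "arm_command", "arguments": {
  "deltas": [
    {"dx":-0.003,"dy":0.0019,"dz":0,"yaw":-4.5,"jaw":0.22},
    {"dx":-0.0057,"dy":0.004,"dz":0,"yaw":-9,"jaw":0.22},
    {"dx":-0.0083,"dy":0.0064,"dz":0,"yaw":-13.5,"jaw":0.22},
    {"dx":-0.0106,"dy":0.009,"dz":0,"yaw":-18,"jaw":0.22},
    {"dx":-0.0127,"dy":0.0118,"dz":0,"yaw":-22.5,"jaw":0.22},
    {"dx":-0.0146,"dy":0.0147,"dz":0,"yaw":-27,"jaw":0.22},
    {"dx":-0.0162,"dy":0.0178,"dz":0,"yaw":-31.5,"jaw":0.22},
    {"dx":-0.0175,"dy":0.0211,"dz":0,"yaw":-36,"jaw":0.22},
    {"dx":-0.0186,"dy":0.0244,"dz":0,"yaw":-40.5,"jaw":0.22},
    {"dx":-0.0193,"dy":0.0278,"dz":0,"yaw":-45,"jaw":0.22},
    {"dx":-0.0193,"dy":0.0278,"dz":0,"yaw":-45,"jaw":0.22}
  ]
}}

```text
clock: 22.2
eef_pos: [456.6, -86.9, 103.2]
tool_rot: [3.14, 0.0, 0.607]
force: [1.1, -1.5, -0.0]
width: 18.7
gripper_force: 0.7
```

```bash
python3 st.py
```

```text
22.2 [456.62 -86.95 103.15] [1.7992e+02 1.0000e-02 3.4760e+01] F [ 1.08 -1.46 -0.05] T [-0.314 -0.046 -0.033] 18.7
imager F [ 1.32 -1.24] T [-0.301 -0.101]
```

Light contact, so it is following. Continuing the arc.

Call:
{"name": "arm_command", "arguments": {
  "deltas": [
    {"dx":-0.0005,"dy":0.0035,"dz":0,"yaw":-4.5,"jaw":0.22},
    {"dx":-0.0006,"dy":0.0069,"dz":0,"yaw":-9,"jaw":0.22},
    {"dx":-0.0004,"dy":0.0104,"dz":0,"yaw":-13.5,"jaw":0.22},
    {"dx":0,"dy":0.0139,"dz":0,"yaw":-18,"jaw":0.22},
    {"dx":0.0008,"dy":0.0173,"dz":0,"yaw":-22.5,"jaw":0.22},
    {"dx":0.0019,"dy":0.0206,"dz":0,"yaw":-27,"jaw":0.22},
    {"dx":0.0032,"dy":0.0238,"dz":0,"yaw":-31.5,"jaw":0.22},
    {"dx":0.0048,"dy":0.0269,"dz":0,"yaw":-36,"jaw":0.22},
    {"dx":0.0067,"dy":0.0299,"dz":0,"yaw":-40.5,"jaw":0.22},
    {"dx":0.0067,"dy":0.0299,"dz":0,"yaw":-40.5,"jaw":0.22}
  ]
}}

```text
clock: 23.2
eef_pos: [462.8, -56.5, 102.8]
tool_rot: [3.141, 0.001, -0.098]
force: [-0.8, -0.4, -0.4]
width: 18.9
gripper_force: 0.3
```

```bash
python3 st.py
```

```text
23.2 [462.83 -56.49 102.81] [ 1.7998e+02  5.0000e-02 -5.6100e+00] F [-0.78 -0.37 -0.38] T [-0.109  0.103  0.006] 18.9
imager F [-0.7  -0.51] T [-0.126  0.082]
```

Call:
{"name": "arm_command", "arguments": {
  "deltas": [
    {"dx":0.001,"dy":0.0013,"dz":0,"yaw":-2,"jaw":0.22},
    {"dx":0.0021,"dy":0.0027,"dz":0,"yaw":-4.5,"jaw":0.22},
    {"dx":0.0033,"dy":0.004,"dz":0,"yaw":-6.5,"jaw":0.22},
    {"dx":0.0045,"dy":0.0053,"dz":0,"yaw":-9,"jaw":0.22},
    {"dx":0.0058,"dy":0.0065,"dz":0,"yaw":-11,"jaw":0.22},
    {"dx":0.0071,"dy":0.0076,"dz":0,"yaw":-13,"jaw":0.22},
    {"dx":0.0085,"dy":0.0087,"dz":0,"yaw":-15,"jaw":0.22},
    {"dx":0.0099,"dy":0.0097,"dz":0,"yaw":-17,"jaw":0.22},
    {"dx":0.0099,"dy":0.0097,"dz":0,"yaw":-17,"jaw":0.22}
  ]
}}

```text
clock: 24.1
eef_pos: [472.3, -46.9, 102.8]
tool_rot: [3.141, 0.001, -0.394]
force: [-1.5, -0.2, 0.1]
width: 19.0
gripper_force: 0.7
```

```bash
python3 st.py
```

```text
24.1 [472.31 -46.94 102.78] [ 1.7999e+02  7.0000e-02 -2.2580e+01] F [-1.48 -0.22  0.09] T [-0.144  0.299  0.028] 19.0
imager F [-1.42 -0.47] T [-0.194  0.269]
```

Call:
{"name": "arm_command", "arguments": {
  "deltas": [
    {"dx":0.0008,"dy":0.0006,"dz":0,"yaw":-1,"jaw":0.22},
    {"dx":0.0016,"dy":0.0011,"dz":0,"yaw":-2,"jaw":0.22},
    {"dx":0.0024,"dy":0.0016,"dz":0,"yaw":-2,"jaw":0.22},
    {"dx":0.003,"dy":0.002,"dz":0,"yaw":-2,"jaw":0.22},
    {"dx":0.003,"dy":0.002,"dz":0,"yaw":-2,"jaw":0.22}
  ]
}}

```text
clock: 24.6
eef_pos: [476.3, -44.7, 103.0]
tool_rot: [-3.141, -0.0, -0.431]
force: [-2.4, -0.3, -1.0]
width: 19.0
gripper_force: 1.0
```

```bash
python3 st.py
```

```text
24.6 [476.26 -44.68 103.  ] [-1.7998e+02 -1.0000e-02 -2.4680e+01] F [-2.45 -0.29 -1.  ] T [-0.263  0.45   0.005] 19.0
imager F [-2.36 -0.72] T [-0.339  0.397]
```

Call:
{"name": "arm_command", "arguments": {
  "deltas": [
    {"dx":0.0005,"dy":0.0003,"dz":0,"yaw":0,"jaw":0.22},
    {"dx":0.001,"dy":0.0006,"dz":0,"yaw":0,"jaw":0.22},
    {"dx":0.0015,"dy":0.0008,"dz":0,"yaw":0,"jaw":0.22},
    {"dx":0.0015,"dy":0.0008,"dz":0,"yaw":0,"jaw":0.22}
  ]
}}

```text
clock: 25.0
eef_pos: [477.7, -44.0, 103.0]
tool_rot: [-3.141, -0.0, -0.431]
force: [-2.6, -0.8, -0.4]
width: 18.7
gripper_force: 1.0
```

```bash
python3 st.py
```

```text
25.0 [477.74 -44.04 103.03] [-1.7999e+02 -2.0000e-02 -2.4710e+01] F [-2.65 -0.75 -0.41] T [-0.194  0.391 -0.01 ] 18.7
imager F [-2.47 -1.21] T [-0.26   0.351]
```

Call:
{"name": "arm_command", "arguments": {
  "deltas": [
    {"dx":0.0005,"dy":0.0004,"dz":0,"yaw":0,"jaw":0.22},
    {"dx":0.001,"dy":0.0007,"dz":0,"yaw":0,"jaw":0.22},
    {"dx":0.001,"dy":0.0007,"dz":0,"yaw":0,"jaw":0.22}
  ]
}}

```text
clock: 25.3
eef_pos: [478.1, -43.7, 103.0]
tool_rot: [3.141, 0.0, -0.432]
force: [-3.4, -2.6, 1.2]
width: 18.7
gripper_force: 1.9
```

```bash
python3 st.py;  python3 - <<'E'
from h import *
im,d=grab('wrist');b,_=grab('top')
save('c3.png',np.hstack([cv2.resize(im,(560,420)),cv2.resize(b[165:255,325:385],(240,420),interpolation=cv2.INTER_CUBIC)]))
E
```

```text
25.3 [478.09 -43.71 103.  ] [ 1.7997e+02  2.0000e-02 -2.4740e+01] F [-3.4  -2.62  1.21] T [-0.536  0.843 -0.024] 18.7
imager F [-2.88 -3.18] T [-0.677  0.735]
```

View pics/c3.png

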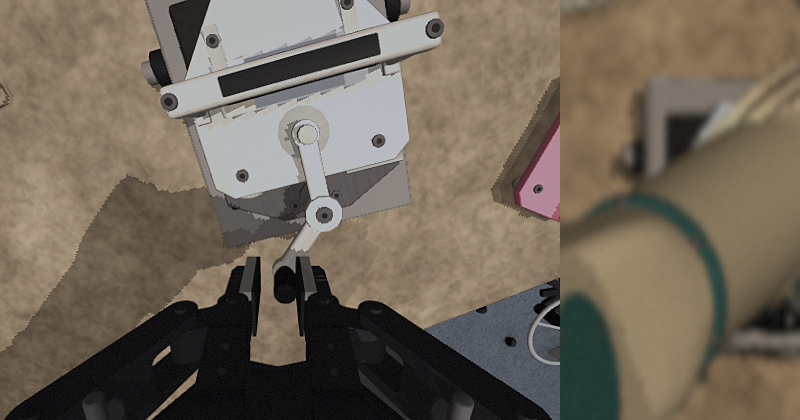

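The wrist view shows the plunger tip at (306,133) over the boss and the knob at (286,283) between the fingers. The force is rising, so I'll push until it clearly reaches the stop.

Run:
```python
from h import *
a=world('wrist',[(324,215)],z=101)[0];b=world('wrist',[(308,131)],z=103)[0];d=b-a;print(a,b,np.hypot(*d[:2]),np.degrees(np.arctan2(d[1],d[0]))+10.2)
```

```text
[496.89741743 -79.83314465 101.        ] [539.03754633 -88.54313425 103.        ] 43.030853834745926 -1.4780804091374797
```

Call:
{"name": "arm_command", "arguments": {
  "deltas": [
    {"dx":0.0003,"dy":0.0004,"dz":0,"yaw":0,"jaw":0.22},
    {"dx":0.0006,"dy":0.0008,"dz":0,"yaw":0,"jaw":0.22},
    {"dx":0.0006,"dy":0.0008,"dz":0,"yaw":0,"jaw":0.22}
  ]
}}

```text
clock: 25.7
eef_pos: [478.2, -43.6, 103.0]
tool_rot: [3.14, 0.0, -0.432]
force: [-4.9, -4.3, 1.4]
width: 18.9
gripper_force: 3.0
```

```bash
python3 st.py
```

```text
25.7 [478.22 -43.64 103.  ] [ 1.799e+02  2.000e-02 -2.477e+01] F [-4.86 -4.34  1.38] T [-0.877  1.178 -0.008] 18.9
imager F [-4.02 -5.13] T [-1.071  1.004]
```

Call:
{"name": "arm_command", "arguments": {
  "deltas": [
    {"dx":0.0005,"dy":0.0003,"dz":0,"yaw":0,"jaw":0.22},
    {"dx":0.001,"dy":0.0006,"dz":0,"yaw":0,"jaw":0.22},
    {"dx":0.001,"dy":0.0006,"dz":0,"yaw":0,"jaw":0.22}
  ]
}}

```text
clock: 26.0
eef_pos: [478.3, -43.5, 102.9]
tool_rot: [3.139, 0.001, -0.433]
force: [-7.3, -4.1, 1.4]
width: 18.8
gripper_force: 3.9
```

```bash
python3 st.py
```

```text
26.0 [478.32 -43.51 102.94] [ 1.7984e+02  8.0000e-02 -2.4790e+01] F [-7.29 -4.14  1.41] T [-1.198  1.612 -0.016] 18.8
imager F [-6.44 -5.37] T [-1.464  1.374]
```

At the stop. Now I'll unload, open a little and lift away.

Call:
{"name": "arm_command", "arguments": {
  "deltas": [
    {"dx":-0.001,"dy":-0.0012,"dz":0,"yaw":0,"jaw":0.22},
    {"dx":-0.0022,"dy":-0.003,"dz":0,"yaw":0,"jaw":0.25},
    {"dx":-0.0025,"dy":-0.004,"dz":0,"yaw":0,"jaw":0.3},
    {"dx":-0.0025,"dy":-0.004,"dz":0,"yaw":0,"jaw":0.35},
    {"dx":-0.0025,"dy":-0.004,"dz":0,"yaw":0,"jaw":0.4},
    {"dx":-0.0025,"dy":-0.004,"dz":0.01,"yaw":0,"jaw":0.4},
    {"dx":-0.0025,"dy":-0.004,"dz":0.03,"yaw":0,"jaw":0.4},
    {"dx":-0.0025,"dy":-0.004,"dz":0.06,"yaw":0,"jaw":0.4},
    {"dx":-0.0025,"dy":-0.004,"dz":0.1,"yaw":0,"jaw":0.4},
    {"dx":-0.0025,"dy":-0.004,"dz":0.14,"yaw":0,"jaw":0.4},
    {"dx":0.0275,"dy":-0.004,"dz":0.14,"yaw":8,"jaw":0.4},
    {"dx":0.0525,"dy":-0.024,"dz":0.14,"yaw":16,"jaw":0.4},
    {"dx":0.0725,"dy":-0.044,"dz":0.14,"yaw":24,"jaw":0.4},
    {"dx":0.0725,"dy":-0.044,"dz":0.14,"yaw":24,"jaw":0.4},
    {"dx":0.0725,"dy":-0.044,"dz":0.14,"yaw":24,"jaw":0.4}
  ]
}}

```text
clock: 27.5
eef_pos: [552.2, -86.6, 243.4]
tool_rot: [-3.142, 0.0, -0.015]
force: [0.3, 0.0, -1.8]
width: 33.9
gripper_force: 0.0
```

```bash
python3 st.py
python3 - <<'E'
from h import *
im,d=grab('wrist');save('end.png',im,1.4)
C=cloud('wrist').reshape(-1,3);c=np.array([562.85,-92.5])
th=np.radians(-10.2);L=(C[:,:2]-c)@np.array([[np.cos(th),-np.sin(th)],[np.sin(th),np.cos(th)]])
k=(abs(C[:,2]-84)<2.5)&(abs(L[:,0])<52)&(abs(L[:,1])<52)&((L[:,0]<-45)|(L[:,0]>20)|(abs(L[:,1])>20));A=np.c_[L[k],np.ones(k.sum())]
print(k.sum(),np.linalg.lstsq(A,C[k][:,2],rcond=None)[0])
E
```

```text
27.5 [552.23 -86.62 243.43] [-1.8e+02  1.0e-02 -8.8e-01] F [ 0.26  0.02 -1.78] T [-0.003  0.021 -0.009] 33.9
imager F [0.25 0.07] T [-0.007  0.02 ]
5148 [1.34990583e-03 3.39351854e-03 8.41144581e+01]
```

View pics/end.png

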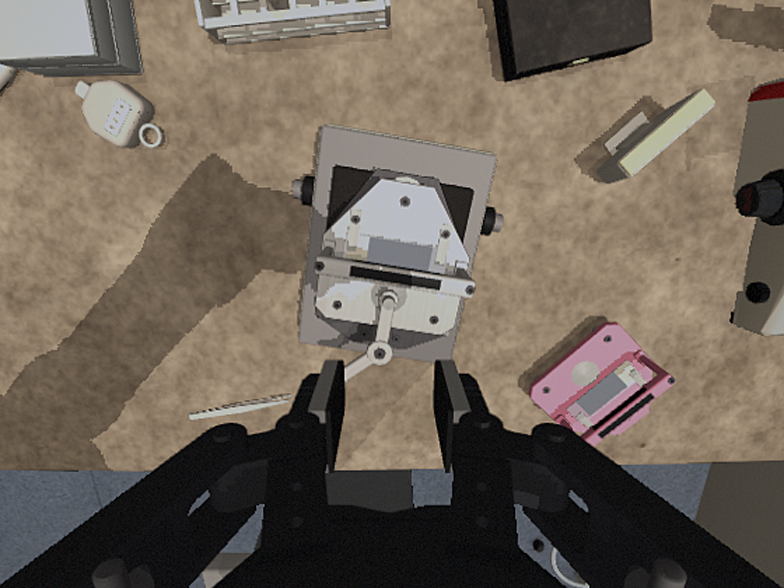

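The end view shows the stage level on the imager, the plunger at (389,298) over the boss, the arm back to the pivot at (379,352), and the gripper clear. One check remains: the plate's tilt against the imager's own casing in the same depth image.

Run:
```python
from h import *
C=cloud('wrist').reshape(-1,3);c=np.array([560,-90.])
th=np.radians(-10.2);L=(C[:,:2]-c)@np.array([[np.cos(th),-np.sin(th)],[np.sin(th),np.cos(th)]])
for z,lx,ly in((41,90,68),(0.5,250,160)):
    k=(abs(C[:,2]-z)<2.5)&(abs(L[:,0])<lx)&(abs(L[:,1])<ly);A=np.c_[L[k],np.ones(k.sum())];print(k.sum(),np.linalg.lstsq(A,C[k][:,2],rcond=None)[0].round(4))
```

```text
5075 [-1.80000e-03  0.00000e+00  4.17509e+01]
47896 [-5.00e-04  2.00e-04  6.77e-01]
```

Run:
```python
from h import *
from scipy.optimize import least_squares
for n in('wj','wrist'):
    C=cloud(n).reshape(-1,3);c=np.array([562.85,-92.5])
    th=np.radians(-10.2);L=(C[:,:2]-c)@np.array([[np.cos(th),-np.sin(th)],[np.sin(th),np.cos(th)]])
    k=(abs(C[:,2]-84)<2)&(abs(L[:,1])<50)&(abs(L[:,0])<52)
    A=np.c_[L[k],np.ones(k.sum())];z=C[k][:,2]
    r=least_squares(lambda p:A@p-z,[0,0,84],loss='soft_l1',f_scale=.2);print(n,k.sum(),r.x.round(4),np.std(A@r.x-z))
    for nm,x,y in(('cone',-44,30),('groove',-44,-30),('nose',47,8),('nose2',47,-8),('ml',20,30),('mr',20,-30)):
        m=k&(np.hypot(L[:,0]-x,L[:,1]-y)<6);print(nm,m.sum(),np.median(C[m][:,2]).round(2),end=' ')
    print()
```

```text
wj 6167 [1.7000e-03 1.9000e-03 8.4057e+01] 0.8153985643107069
cone 103 83.91 groove 87 83.81 nose 96 83.97 nose2 87 84.07 ml 53 84.74 mr 67 84.73 
wrist 6136 [7.00000e-04 3.40000e-03 8.41218e+01] 0.8508469651708405
cone 91 83.96 groove 89 83.9 nose 111 83.85 nose2 111 83.77 ml 72 84.43 mr 71 84.88
```

Local heights over cone, groove and nose agree within 0.2 mm, so the stage is level and home. Handing in.

```bash
python3 -c "
from cell import finish_job
print(finish_job())"
```

```text
the job is handed in; nothing more can be done
None
```

The stage is released and home on the imager, level to about 0.2 mm across its three feet by the wrist camera, with the clamp swung over the boss to its stop and the job handed in at about 28 s; contact with the imager read under about 12 N throughout, and I touched nothing else on the bench.

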